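Stopper the hardener bottle

ROBOT

A 6-joint arm with a two-finger parallel gripper is mounted at the origin on a cart in front of the work surface, level with it; the furniture and walls round the work are solid. World frame = base frame: x ahead of the robot, y to its left, z up, the work surface at z = 0. Lengths are in m, angles in degrees, forces in N, time in s.
With the tool pointing down it reaches from about 0.4 to 0.825 m from the base axis. Payload 7 kg.
Tool frame: the origin (TCP) lies at the centre of the arm's flange, where the gripper is bolted on; the fingertips stand 178 mm ahead of it and the grasp point (between the pads) lies 159 mm ahead of it; z points along the fingers, y is the line along which they close (so a half turn about z gives the same grasp; the last joint's range is limited). The gripper opens to 88 mm and grips with 3 to 60 N. Pads are 19 mm wide; open, the fingers measure 130 mm over their backs; the gripper's body (78 mm by 193 mm) begins 47 mm behind the grasp point.
Start: joints at [83.543, 20.546, 0.682, 0, -70.136, -16.507], TCP at [0.263, 0.621, 0.405] pointing down, gripper open.
Joint ranges: [-176.03, 176.03], [-82.01, 121.73], [-58.28, 71.71], [-173.87, 95.51], [-174.79, -0.11], [-173.66, 173.66]. Speed limits (degrees/s): [136.94, 136.94, 172.46, 180, 180, 180].

INTERFACE

Orientations are given as [roll, pitch, yaw] about the fixed x, y, z axes, in that order (R = Rz(yaw) Ry(pitch) Rx(roll)).
In Python, from plant import telemetry, snapshot, workorder, nets gives the robot as it stands.
- The arm moves only by the shell command python3 -m creep 'ROWS'. ROWS is JSON, a list that holds one entry, the list of rows, each a list of 5 numbers: the shift along the tool's x, y, z normalised to -1 to 1, where 1 is 0.2 m, then the turn about the tool's z normalised to -1 to 1, where 1 is pi/2 rad, then the opening, from 0 (shut) to 1 (fully open). In form: [[[x, y, z, spin, hand], ...]]. A call has 1 to 8 rows; each row shifts and turns the commanded pose from where the row before left it, along the tool's axes as they then stand; what a row does not reach is not made up. A row lasts 1/12 s, in which the tool goes at most 41.7 mm and 7.16 degrees, less where a joint would pass 70% of its speed; a pose out of reach is approached as far as the arm can. A call with a number of a shift or a turn outside -1 to 1 is refused whole. A call with a gripper value outside its range is refused whole. The fingers move at their own pace and stop on an object; the grip force is fixed at half the most. Time passes only in rows, so rows that do not move let the fingers close. It gives the time, the measured TCP pose, the force, the opening and the grip force at its end, in the units of the state.
- telemetry.get_obs(): the state, without advancing time (a new reading comes with each control period).
- snapshot(name): name is "side" or "top"; returns a dict with "frame" (420x560x3 uint8, red, green, blue), "fx", "fy", "cx", "cy" (pixels), "rvec" (rotation vector, rad) and "tvec" (3), from world to camera coordinates, as OpenCV has them. Camera axes: x right, y down, z forward; pixel columns grow to the right and rows downward; lengths in m; the calibration is good to about 2 mm. A picture is of the moment at which its call begins. There is no depth.
- workorder.close_job(): hands the job in; it is judged then, once.
Trained networks look in a picture, given as the dict that the camera call returned (one of the last four; its "shot" number tells which), for a name from the list of things; names that differ only in an ending like _2 or _b are one class to them, and where a whole thing is asked for, a point or a joint stands for the part that bears it (a point fixed in the world has none). Each returns a list of dicts, best first, with "confidence" (0 to 1); they miss things now and then, are a little off and sometimes report something else, mostly with a low value. They report only what shows in the picture. A call takes as long as a camera call. They do not tell look-alikes from the thing itself.
- nets.find_in(picture, query): "uv" ([column, row] in pixels, amid what is visible of it).
- nets.masks_of(picture, query): "region" (420x560 bool, what is visible of it) and "uv" ([column, row] in pixels, amid what is visible of it).
- nets.landmark_of(picture, query): "uv" ([column, row] in pixels: a listed point, or the origin of a listed thing).
The state is a dict: "clock": time; "joint_pos": joint angles; "qvel": joint speeds; "tau": joint torques, N m; "tool_pos": TCP position; "orientation": TCP orientation; "force": force on the tool from outside, world axes, zero at the start; "moment": the same for the moment, N m; "opening": finger opening in m; "gripper_force": force on a finger pad.
Only numpy, scipy, OpenCV 4.12 (cv2) and the standard library are available. Lean on these libraries where they do the work, as an engineer would, in place of code of your own. Each camera call takes 0.05 s, during which the arm holds its last target. There are 200 camera calls.

TASK

The resin hardener must not stand open: close the open amber glass bottle, which stands loosely in the plywood stand, with its white stopper, which stands upside down on the bench. Turn the stopper over, set its cone into the bottle's neck and push it fully home, head flat on the rim and bottle upright, but slowly and gently: the glass chips if it is pressed with more than about 35 N. Leave the smaller closed bottle, the unpainted lotus and the white pot alone.

Things in the scene. Friction and masses are not known exactly. Their poses are not given: they have to be found in the camera images.
- bottle_stand: the plywood stand, an open box fixed to the bench, 118 x 118 mm, 46 mm high, floor 8 mm thick, well 100 x 100 mm; origin: centre of its underside, z up, walls square to its x and y. The open bottle (no pose given) stands upright in the well with 8 mm of play on every side, anywhere in it, 0.5 to 1 kg, so its mouth is mostly well off the stand's centre; it can slide in the well
- stand_top (a point): the point over the centre of the stand, level with the bottle's rim, 158 mm above the bench. The amber bottle is 84 mm across up to 96 mm above the bench, then a shoulder, from 118 mm a neck 37 mm across, with a rim bead 41 mm across over its top 9 mm. Its bore is 29.6 mm across, straight, 40 mm deep
- stopper: the loose white plastic stopper, 50 g, 62 mm long. Origin: centre of the small end of its cone; z runs along its axis from cone to head. Cone from z = 0 (24 mm across, rounded to 25.6 mm at z = 1 mm) to z = 32 mm (28 mm across); octagonal head from z = 32 to 62 mm. At the start it stands on its head, cone up (z points down). Home in the bottle, the origin is 32 mm below the rim
- stopper_head (a point): centre of the stopper's flat head end, 62 mm from its origin along its axis. The octagonal head is 36 mm across flats, the flats square to the stopper's x, y and diagonals; its flat underside lands on the bottle's rim. Laid on a flat of its head the stopper lies level, axis 18 mm above the bench, the cone clear of it
- small_bottle: bystander: a smaller closed amber bottle with its stopper in, 67 mm across, 144 mm tall, loose, origin at the centre of its underside
- lotus_raw: bystander: unpainted white resin lotus holder, 68 x 112 x 77 mm high, loose, origin at the centre of its underside
- pot_white: bystander: small open paint pot with white paint, 55 mm across, 45 mm high, loose, origin at the centre of its underside
Mind the look-alikes: they are no part of the job. Leave any purple or yellow look-alike of the bottle_stand alone.

How it is judged (in metres and radians):
At the end, for the whole second after the job is handed in: The stopper sits cone down in the neck of the bottle in the stand: its cone end 122 to 128.5 mm above the stand's underside (126 is home, flat on the rim), within 14 mm of the stand's centre in x and y, upright within 0.06 rad, let go and at rest (z of stopper in the frame of bottle_stand between 0.122 and 0.1285 m and x of stopper in the frame of bottle_stand between -0.014 and 0.014 m and y of stopper in the frame of bottle_stand between -0.014 and 0.014 m and angle between stopper's own z axis and vertical below 0.06 rad and linear speed of stopper below 0.02 m/s and angular speed of stopper below 0.2 rad/s); the robot touches nothing.
It fails at once if the bottle is pressed into its stand with more than 50 N, its own weight of 5 to 10 N included (contact force between bottle_stand and anything else above 50 N).
It fails at once if the smaller bottle, the lotus or the white pot is moved by more than 2 cm (distance of any of small_bottle, lotus_raw, pot_white from where it was at the start of the episode above 0.02 m).
It also fails if it takes over 67 s, if anything falls off the work surface, if the arm or the gripper's body presses on something with over 40 N, if the wrist force passes 120 N, or if a joint passes its speed limit or range.

## Working session

There is one attempt and no reset: what is moved stays moved. The work goes in short steps, Python scripts to look and compute and a shell command to move; the robot and the scene stay as the last step left them, time stands still between calls to the robot, and variables do not carry over. Pictures are saved under pics/ and viewed, at most 10 in all, crops included, and the job is handed in when it is done.

```bash
mkdir -p pics; cat > h.py <<'E'
import numpy as np, cv2
from plant import telemetry, snapshot, workorder, nets
from scipy.spatial.transform import Rotation as Ro
def cam(s): return Ro.from_rotvec(np.array(s["rvec"]).ravel()).as_matrix(), np.array(s["tvec"]).ravel()
def ray(s,uv):
    R,t=cam(s); d=R.T@np.array([(uv[0]-s["cx"])/s["fx"],(uv[1]-s["cy"])/s["fy"],1]); return -R.T@t, d/np.linalg.norm(d)
def onz(s,uv,z):
    o,d=ray(s,uv); return o+d*(z-o[2])/d[2]
def tri(s1,u1,s2,u2):
    A=np.zeros((3,3));b=np.zeros(3);L=[ray(s1,u1),ray(s2,u2)]
    for o,d in L:
        P=np.eye(3)-np.outer(d,d);A+=P;b+=P@o
    x=np.linalg.solve(A,b); return x,[float(np.linalg.norm((np.eye(3)-np.outer(d,d))@(x-o))) for o,d in L]
def proj(s,X):
    R,t=cam(s); p=R@np.array(X)+t; return [float(s["fx"]*p[0]/p[2]+s["cx"]),float(s["fy"]*p[1]/p[2]+s["cy"])]
def save(s,n,box=None,k=1):
    f=s["frame"][:,:,::-1]
    if box: f=f[box[1]:box[3],box[0]:box[2]]
    cv2.imwrite("pics/"+n,cv2.resize(f,None,fx=k,fy=k,interpolation=cv2.INTER_CUBIC))
E
cat > a.py <<'E'
from h import *
np.set_printoptions(precision=3,suppress=True)
o=telemetry.get_obs(); print({k:o[k] for k in("clock","tool_pos","orientation","force","opening")})
S={n:snapshot(n) for n in("side","top")}
for n in S: save(S[n],n+"0.png"); print(n,ray(S[n],(280,210)))
r={}
for q in("bottle_stand","stand_top","stopper","stopper_head","small_bottle","lotus_raw","pot_white"):
    for n in S:
        L=nets.landmark_of(S[n],q)[:3]; r[q,n]=L
        print(q,n,[(np.round(l["uv"],1).tolist(),round(l["confidence"],2)) for l in L])
    if r[q,"side"] and r[q,"top"]: print("   ",tri(S["side"],r[q,"side"][0]["uv"],S["top"],r[q,"top"][0]["uv"]))
E
python3 a.py
```

```text
{'clock': 0.0, 'tool_pos': array([0.263, 0.621, 0.404]), 'orientation': array([179.906,  -0.007, -22.972]), 'force': array([0.048, 0.032, 0.646]), 'opening': 0.08804035549473081}
side (array([0.596, 0.74 , 0.505]), array([ 0.011, -0.887, -0.461]))
top (array([ 0.533, -0.005,  1.133]), array([ 0.081, -0.001, -0.997]))
bottle_stand side [([283.0, 299.0], 0.65), ([389.9, 317.6], 0.56)]
bottle_stand top [([289.0, 276.7], 0.8), ([223.8, 225.0], 0.79), ([203.5, 306.3], 0.77)]
    (array([ 0.524, -0.023, -0.134]), [0.07305318882092451, 0.07305318882092472])
stand_top side []
stand_top top [([212.5, 218.4], 0.91), ([192.4, 315.7], 0.84), ([288.9, 278.9], 0.55)]
stopper side [([292.2, 199.1], 0.57), ([290.5, 221.0], 0.41)]
stopper top [([352.5, 226.9], 0.51)]
    (array([ 0.576, -0.176,  0.062]), [0.0008655526474829148, 0.0008655526474827338])
stopper_head side [([290.9, 220.2], 0.6)]
stopper_head top [([351.1, 231.3], 0.58)]
    (array([ 0.573, -0.183, -0.005]), [0.00439725771029152, 0.004397257710291392])
small_bottle side [([185.6, 304.7], 0.9)]
small_bottle top [([212.2, 147.2], 0.73)]
    (array([ 0.787,  0.161, -0.002]), [0.002158593289134053, 0.002158593289134043])
lotus_raw side [([228.7, 225.2], 0.77)]
lotus_raw top [([337.3, 165.4], 0.97)]
    (array([ 0.739, -0.153, -0.006]), [0.0031361787732083024, 0.003136178773208439])
pot_white side [([205.5, 255.8], 0.61)]
pot_white top [([279.1, 148.2], 0.78)]
    (array([ 0.78 , -0.007, -0.003]), [0.002870758556992213, 0.002870758556992306])
```

View pics/side0.png

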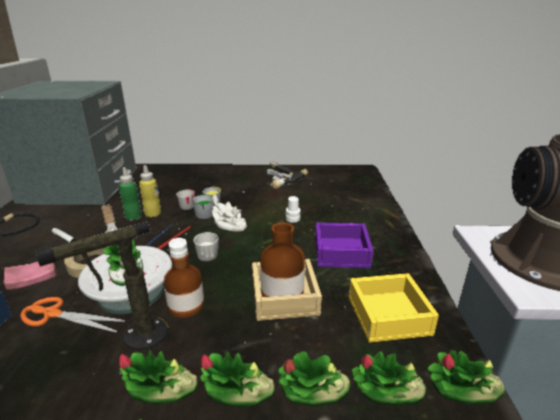

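View pics/top0.png

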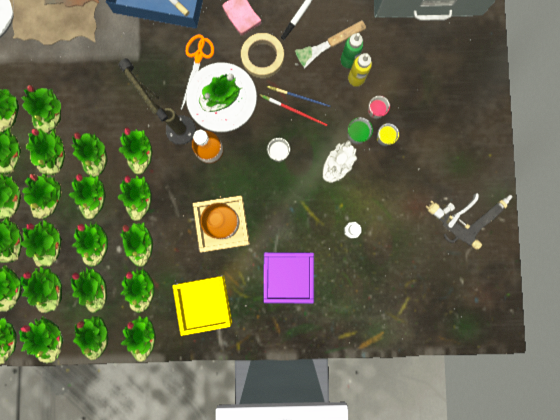

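```bash
cat > b.py <<'E'
from h import *
np.set_printoptions(precision=4,suppress=True)
S={n:snapshot(n) for n in("side","top")}
s=S["top"]
ms=nets.masks_of(s,"bottle_stand")
for m in ms[:3]: print(np.round(m["uv"],1),m["confidence"],m["region"].sum())
m=min(ms,key=lambda m:np.hypot(m["uv"][0]-221,m["uv"][1]-222))["region"].astype(np.uint8)
P=np.argwhere(m)[:,::-1].astype(np.float32)
W=np.array([onz(s,p,0.046)[:2] for p in P],np.float32)
print("stand rect top",cv2.minAreaRect(W*1000))
for q in("stopper","stopper_head"):
    for n in S: 
        for l in nets.masks_of(S[n],q)[:2]:
            yx=np.argwhere(l["region"]); print(q,n,np.round(l["uv"],1),round(l["confidence"],2),yx.min(0),yx.max(0))
print(onz(s,(352.5,230),0.031))
save(s,"topc.png",(180,180,380,260),4)
save(S["side"],"sidec.png",(235,180,345,330),4)
a=cv2.imread("pics/topc.png"); b=cv2.imread("pics/sidec.png"); b=b[:, :]
cv2.imwrite("pics/topc.png",a)
E
python3 b.py
```

```text
[292.2 273.6] 0.8 2505
[220.2 241. ] 0.79 1528
[199.9 308.4] 0.77 2561
stand rect top ((593.9883422851562, 136.9115753173828), (122.09583282470703, 124.20439910888672), 7.193300724029541)
stopper top [347.1 230.8] 0.72 [222 344] [236 360]
stopper_head side [294.5 211.4] 0.57 [196 287] [221 300]
stopper_head top [350.4 230.6] 0.68 [223 345] [236 359]
[ 0.5709 -0.1806  0.031 ]
```

View pics/topc.png

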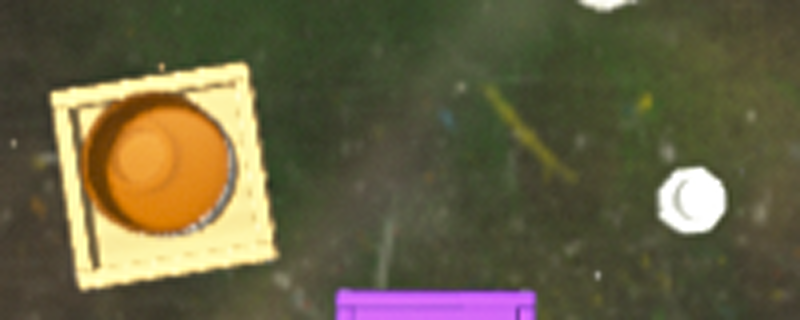

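View pics/sidec.png

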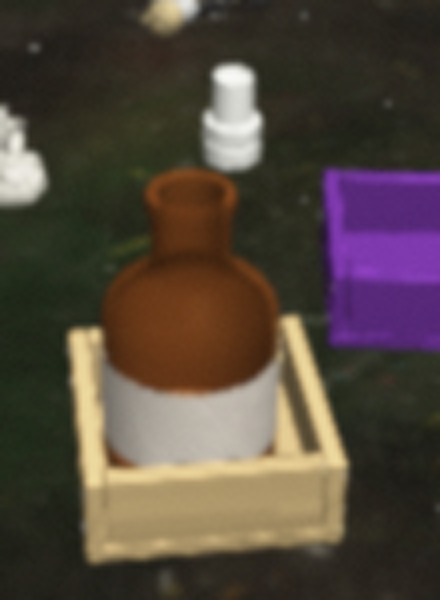

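```bash
cat > c.py <<'E'
from h import *
np.set_printoptions(precision=4,suppress=True)
S={n:snapshot(n) for n in("side","top")}
s=S["top"]
c=[onz(s,p,0.046)[:2] for p in((193,203),(241.75,196.2),(249.25,244.5),(200,252.5))]
print("corners",np.array(c),"centre",np.mean(c,0)); 
for i in range(4):
    d=c[(i+1)%4]-c[i]; print(np.linalg.norm(d),np.degrees(np.arctan2(d[1],d[0])))
print("mouth",onz(s,(216.2,218.7),.158),tri(S["side"],(283,228),s,(216.2,218.7)))
# stopper
g=s["frame"].astype(float).min(2)[215:245,335:370]
g8=cv2.resize(g,None,fx=8,fy=8,interpolation=cv2.INTER_CUBIC)
yx=np.argwhere(g8>110); uv=np.c_[yx[:,1]/8+335-.44,yx[:,0]/8+215-.44]
W=np.array([onz(s,p,0.03)[:2] for p in uv])*1000
for a in range(0,180,5):
    p=W@[np.cos(np.radians(a)),np.sin(np.radians(a))]; print(a,round(np.ptp(p),1),round((p.max()+p.min())/2,1),end=" | ")
f=cv2.fitEllipse(cv2.convexHull(W.astype(np.float32))); print(f)
sd=S["side"]
print("side stopper cone top", tri(sd,(235+233/4,180+70/4),s,proj(s,[.574,-.18,.062])))
for x in((.574,-.18,.062),(.574,-.18,.03),(.574,-.18,0)): print(x,proj(sd,x),proj(s,x))
E
python3 c.py
```

```text
corners [[0.6433 0.202 ]
 [0.6572 0.085 ]
 [0.5412 0.0689]
 [0.5248 0.1862]] centre [0.5916 0.1355]
0.1178057604246757 -83.22941511919007
0.11713514298687286 -172.10527734603096
0.11844645078288749 97.96245181449557
0.11958818713609391 7.576937117334675
mouth [0.5971 0.1313 0.158 ] (array([0.5976, 0.132 , 0.1529]), [0.00017370651931141392, 0.0001737065193114529])
0 50.7 577.0 | 5 51.9 559.5 | 10 52.9 537.6 | 15 53.7 511.6 | 20 54.2 481.6 | 25 54.4 447.8 | 30 54.2 410.7 | 35 53.6 370.4 | 40 52.8 327.2 | 45 51.6 281.5 | 50 50.2 233.7 | 55 49.1 183.7 | 60 47.8 132.2 | 65 46.1 79.7 | 70 44.2 26.6 | 75 42.7 -26.5 | 80 42.6 -78.6 | 85 42.3 -130.1 | 90 41.9 -180.7 | 95 42.7 -229.8 | 100 43.4 -276.9 | 105 43.9 -322.1 | 110 44.2 -364.8 | 115 44.2 -404.8 | 120 44.3 -441.9 | 125 44.1 -475.5 | 130 43.6 -505.6 | 135 42.9 -531.8 | 140 42.1 -553.9 | 145 42.2 -572.1 | 150 42.5 -585.8 | 155 43.3 -595.2 | 160 45.3 -600.8 | 165 47.1 -601.7 | 170 48.6 -598.0 | 175 49.7 -589.8 | ((575.9456787109375, -178.6243438720703), (43.185794830322266, 52.82917022705078), 115.87653350830078)
side stopper cone top (array([ 0.5733, -0.1795,  0.0649]), [0.000624806503630577, 0.0006248065036305679])
(0.574, -0.18, 0.062) [292.70849762735014, 198.404890033334] [354.2809815227549, 228.18686186012073]
(0.574, -0.18, 0.03) [292.50625059243106, 209.25195720352136] [352.1420444075053, 228.7334829460836]
(0.574, -0.18, 0) [292.32178172087055, 219.14553236237197] [350.2460944552913, 229.21800687828417]
```

```bash
python3 -m creep '[[[0,0,0,-0.0638,1],[0,0,0,-0.0638,1],[0,0,0,-0.0638,1],[0,0,0,-0.0638,1],[0.0594,0.154,0,0,1],[0.0594,0.154,0,0,1],[0.0594,0.154,0,0,1],[0.0594,0.154,0,0,1]]]'
python3 -m creep '[[[0.0594,0.154,0,0,1],[0.0594,0.154,0,0,1],[0.0594,0.154,0,0,1],[0.0594,0.154,0,0,1],[0.0594,0.154,0,0,1],[0.0594,0.154,0,0,1],[0.0594,0.154,0,0,1],[0.0594,0.154,0,0,1]]]'
python3 -m creep '[[[0.0594,0.154,0,0,1],[0.0594,0.154,0,0,1],[0.0594,0.154,0,0,1],[0.0594,0.154,0,0,1],[0.0594,0.154,0,0,1],[0.0594,0.154,0,0,1],[0.0594,0.154,0,0,1],[0.0594,0.154,0,0,1]]]'
python3 -m creep '[[[0.0594,0.154,0,0,1],[0.0594,0.154,0,0,1],[0,0,0,0,1]]]'
```

```text
clock: 1.92
tool_pos: [0.3111, 0.497, 0.4045]
orientation: [180.0, -0.0, 0.0]
force: [0.7, 0.4, 0.2]
opening: 0.0878
gripper_force: 0.0
clock: 2.58
tool_pos: [0.4061, 0.2503, 0.405]
orientation: [-180.0, -0.0, 0.0]
force: [0.7, 1.2, -0.1]
opening: 0.0879
gripper_force: 0.0
clock: 3.25
tool_pos: [0.5012, 0.0038, 0.4051]
orientation: [-180.0, -0.0, 0.0]
force: [0.2, 1.2, -0.2]
opening: 0.0873
gripper_force: 0.0
clock: 3.5
tool_pos: [0.526, -0.06, 0.4045]
orientation: [179.9, 0.0, -0.2]
force: [0.6, 0.8, 0.7]
opening: 0.0876
gripper_force: 0.0
```

```bash
python3 -m creep '[[[0.0575,0.15,0,0,1],[0.0575,0.15,0,0,1],[0.0575,0.15,0,0,1],[0.0575,0.15,0,0,1],[0,0,0.15,0,1],[0,0,0.15,0,1],[0,0,0.15,0,1],[0,0,0.15,0,1]]]'
python3 -m creep '[[[0,0,0.15,0,1],[0,0,0.15,0,1],[0,0,0.15,0,1],[0,0,0.06,0,1],[0,0,0,0,1],[0,0,0,0,0.3],[0,0,0,0,0.3],[0,0,0,0,0.3]]]'
python3 -m creep '[[[0,0,0,0,0.3],[0,0,0,0,0.3],[0,0,0,0,0.3],[0,0,0,0,0.3],[0,0,0,0,0.3],[0,0,0,0,0.3]]]'
```

```text
clock: 4.17
tool_pos: [0.5706, -0.1763, 0.2836]
orientation: [-180.0, -0.0, -0.0]
force: [0.4, -0.4, -0.5]
opening: 0.0879
gripper_force: 0.0
clock: 4.83
tool_pos: [0.5711, -0.176, 0.1832]
orientation: [180.0, -0.1, 0.0]
force: [-0.5, -0.7, -2.1]
opening: 0.073
gripper_force: 0.0
clock: 5.33
tool_pos: [0.5708, -0.1762, 0.1828]
orientation: [180.0, -0.0, 0.0]
force: [0.2, -0.4, 1.7]
opening: 0.0357
gripper_force: 30.0
```

```bash
python3 -m creep '[[[0,0,0,0,1],[0,0,0,0,1],[0,0,0,0,1],[0,0,0,0,1],[0,0,0,0,1],[0,0,0,0,1],[0,0,-0.12,0,1],[0,0,-0.12,0,1]]]'
python3 -m creep '[[[0,0,-0.12,0,1],[0.125,0,0,0,0],[0.125,0,0,0,0],[0,0,0,0,0],[0,0,0,0,0],[0,0,0,0,0],[0,0,0,0,0],[0,0,0,0,0]]]'
python3 -m creep '[[[0,0,0,0,0],[0,0,0,0,0],[0,0,0.08,0,0],[0,0,0.065,0,0],[-0.05,0,0,0,0],[-0.04,0,0,0,0],[0,0,0,0,0]]]'
python3 -c "
from h import *
s=snapshot('side');save(s,'t1.png',(235,140,345,230),5)"
```

```text
clock: 6.0
tool_pos: [0.5701, -0.1761, 0.2297]
orientation: [-180.0, 0.2, -0.0]
force: [0.8, 0.1, 0.1]
opening: 0.0833
gripper_force: 0.0
clock: 6.67
tool_pos: [0.6201, -0.1761, 0.2545]
orientation: [-180.0, 0.0, -0.0]
force: [0.0, 0.3, -0.1]
opening: 0.0468
gripper_force: 0.0
clock: 7.25
tool_pos: [0.6011, -0.1762, 0.2261]
orientation: [-180.0, 0.0, -0.0]
force: [-0.7, -0.9, -0.5]
opening: 0.0019
gripper_force: 0.0
```

View pics/t1.png

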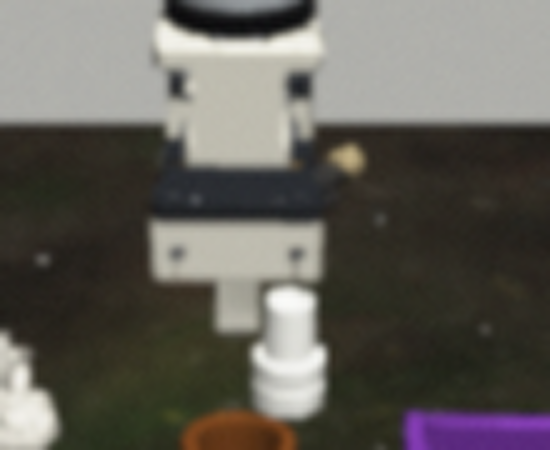

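The picture shows the closed fingers on the +x side of the upright cone (fingers at crop (238,305), cone at (290,310)), ready to tip it over towards -x.

```bash
python3 -m creep '[[[-0.03,0,0,0,0],[-0.03,0,0,0,0],[-0.03,0,0,0,0],[-0.03,0,0,0,0],[-0.03,0,0,0,0],[-0.03,0,0,0,0],[-0.03,0,0,0,0],[-0.02,0,0,0,0]]]'
python3 -m creep '[[[0,0,-0.1,0,1],[0,0,-0.1,0,1],[0,0,-0.1,0,1],[0,0,-0.1,0,1],[0,0,-0.1,0,1],[0,0,-0.1,0,1]]]'
cat > d.py <<'E'
from h import *
S={n:snapshot(n) for n in("side","top")}
for q in("stopper","stopper_head"):
    for n in S:
        print(q,n,[(np.round(l["uv"],1).tolist(),round(l["confidence"],2)) for l in nets.landmark_of(S[n],q)[:2]])
a=S["side"]["frame"][150:240,240:350,::-1];b=S["top"]["frame"][185:275,320:430,::-1]
cv2.imwrite("pics/t2.png",cv2.resize(np.hstack([a,b]),None,fx=3.6,fy=3.6,interpolation=cv2.INTER_CUBIC))
E
python3 d.py
```

```text
clock: 7.97
tool_pos: [0.5558, -0.1761, 0.2256]
orientation: [-180.0, 0.0, -0.0]
force: [-0.0, 0.1, -0.4]
opening: 0.0001
gripper_force: 0.0
clock: 8.47
tool_pos: [0.5564, -0.1761, 0.3466]
orientation: [-180.0, 0.0, 0.0]
force: [0.0, 0.5, 0.2]
opening: 0.0351
gripper_force: 0.0
stopper side [([324.5, 214.9], 0.61)]
stopper top []
stopper_head side []
stopper_head top []
```

View pics/t2.png

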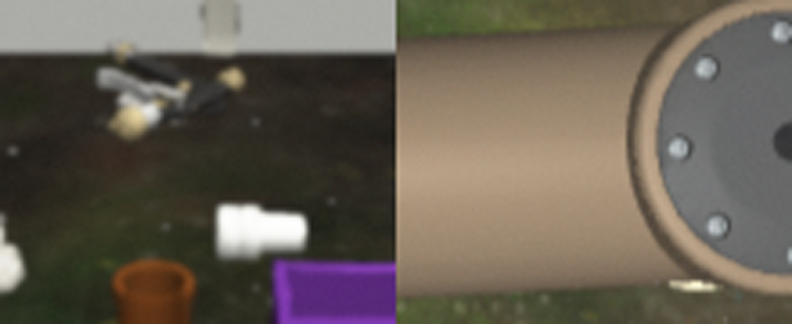

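The stopper lies toppled in the side view, head end at about (300,214) and cone end at (325,214), cone towards -x; the top view is blocked by the arm.

```bash
python3 -c "
from h import *
s=snapshot('side')
for u,v in ((300.3,213.9),(312.8,213.9),(325.3,213.6)): print(onz(s,(u,v),.018), 'bottom', onz(s,(u,150+258/3.6),0.0))
for x in (.51,.53,.55): print(proj(s,(x,-.176,.018)))
"
```

```text
[ 0.55309826 -0.17660896  0.018     ] bottom [ 0.5529677  -0.16642862  0.        ]
[ 0.51980573 -0.17718307  0.018     ] bottom [ 0.51970066 -0.16700351  0.        ]
[ 0.48636224 -0.17946389  0.018     ] bottom [ 0.48643546 -0.16757837  0.        ]
[316.5171629926523, 214.13866429649767]
[308.992243484291, 214.0777334519907]
[301.4720315051431, 214.01684072533072]
```

```bash
python3 -m creep '[[[-0.145,0.004,0.1,0,1],[0,0,0.15,0,1],[0,0,0.15,0,1],[0,0,0.15,0,1],[0,0,0.15,0,1],[0,0,0.12,0,1],[0,0,0,0,1],[0,0,0,0,0.3]]]'
python3 -m creep '[[[0,0,0,0,0.3],[0,0,0,0,0.3],[0,0,0,0,0.3],[0,0,0,0,0.3],[0,0,0,0,0.3],[0,0,0,0,0.3],[0,0,0,0,0.3],[0,0,0,0,0.3]]]'
```

```text
clock: 9.48
tool_pos: [0.5274, -0.1769, 0.1802]
orientation: [180.0, 0.2, 0.0]
force: [0.3, -0.9, -0.2]
opening: 0.0849
gripper_force: 0.0
clock: 10.15
tool_pos: [0.5278, -0.1769, 0.1818]
orientation: [180.0, -0.0, 0.0]
force: [0.9, 0.6, 0.6]
opening: 0.0358
gripper_force: 30.0
```

```bash
python3 -m creep '[[[0,0,-0.05,0,0.3],[0,0,-0.13,0,0.3],[0,0,-0.15,0,0.3],[0,0,-0.15,0,0.3],[0,0,-0.11,0,0.3],[-0.0063,-0.1,0,0,0.3],[-0.0063,-0.15,0,0,0.3],[-0.0063,-0.15,0,0,0.3]]]'
python3 -m creep '[[[-0.0063,-0.15,0,0,0.3],[-0.0063,-0.15,0,0,0.3],[-0.0063,-0.15,0,0,0.3],[-0.0063,-0.15,0,0,0.3],[-0.0063,-0.15,0,0,0.3],[-0.0063,-0.15,0,0,0.3],[-0.0063,-0.15,0,0,0.3],[-0.0063,-0.1,0,0,0.3]]]'
python3 -m creep '[[[0,0,0,-0.0417,0.3],[0,0,0,-0.0417,0.3],[0,0,0.1,0,0.3],[0,0,0.1,0,0.3],[0,0,0.05,0,0.3],[0,0,0,0,0.3]]]'
cat > e.py <<'E'
from h import *
import sys
s=snapshot('side'); f=s["frame"][190:310,230:390,::-1]
cv2.imwrite("pics/"+sys.argv[1],cv2.resize(f,None,fx=5,fy=5,interpolation=cv2.INTER_CUBIC))
E
python3 e.py t3.png
```

```text
clock: 10.82
tool_pos: [0.5236, -0.0966, 0.301]
orientation: [-180.0, -0.1, -0.1]
force: [-0.4, 0.2, -0.7]
opening: 0.0358
gripper_force: 30.0
clock: 11.48
tool_pos: [0.5136, 0.1353, 0.3006]
orientation: [-180.0, -0.1, 0.1]
force: [-0.6, -0.5, -0.7]
opening: 0.0358
gripper_force: 30.0
clock: 11.98
tool_pos: [0.5131, 0.1326, 0.248]
orientation: [179.9, 0.2, 7.5]
force: [-0.5, -0.6, -1.2]
opening: 0.0358
gripper_force: 30.0
```

View pics/t3.png

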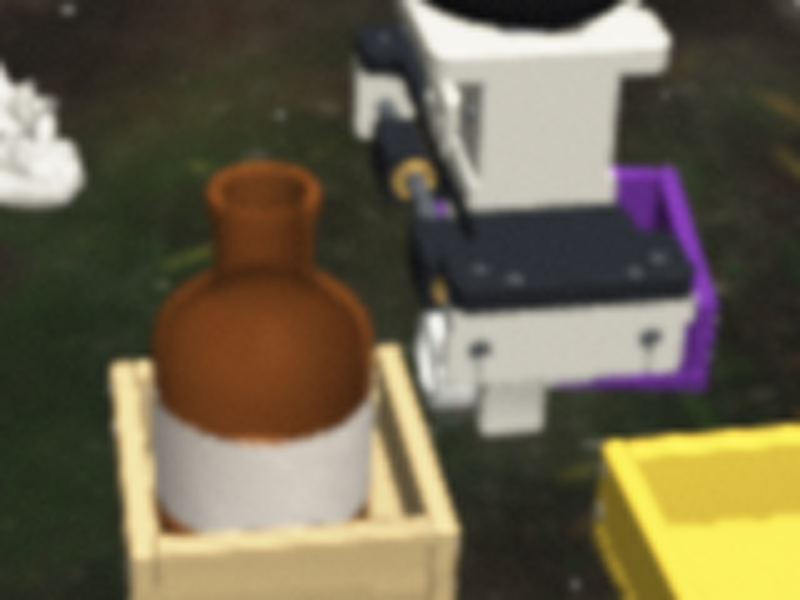

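The view shows the gripped head end (crop (435,360)) beside and above the stand's near -x wall top, finger outside the wall, bottle untouched.

```bash
python3 -m creep '[[[0.005,0,0.03,0,0.3],[0,0,0.03,0,0.3],[0,0,0.025,0,0.3],[0,0,0,0,0.3]]]' | head -4
python3 -m creep '[[[0,0,0.005,0,0.3],[0,0,0.005,0,0.3],[0,0,0.005,0,0.3],[0,0,0,0,0.3]]]' | sed -n '2p;4p'
python3 -m creep '[[[0,0,0.005,0,0.3],[0,0,0.005,0,0.3],[0,0,0,0,0.3]]]' | sed -n '2p;4p'
```

```text
clock: 12.37
tool_pos: [0.5146, 0.133, 0.2319]
orientation: [180.0, 0.1, 7.5]
force: [0.2, 0.5, -1.5]
tool_pos: [0.5149, 0.1332, 0.2296]
force: [0.1, -1.1, -0.3]
tool_pos: [0.515, 0.1333, 0.2277]
force: [0.3, -0.1, 0.0]
```

```bash
for i in 1; do python3 -m creep '[[[0,0,0.005,0,0.3],[0,0,0.005,0,0.3]]]' | sed -n '2p;4p'
python3 -m creep '[[[0,0,0.005,0,0.3],[0,0,0.005,0,0.3]]]' | sed -n '2p;4p'
python3 -m creep '[[[0,0,0.005,0,0.3],[0,0,0.005,0,0.3]]]' | sed -n '2p;4p'; done
```

```text
tool_pos: [0.5148, 0.1333, 0.2269]
force: [-10.1, 1.3, 21.0]
tool_pos: [0.5144, 0.1332, 0.2252]
force: [-11.4, 1.0, 22.6]
tool_pos: [0.5141, 0.1331, 0.2232]
force: [-12.5, 1.2, 21.7]
```

```bash
python3 -m creep '[[[-0.005,0,0.004,0,0.3],[-0.005,0,0.004,0,0.3]]]' | sed -n '2p;4p'
python3 -m creep '[[[-0.005,0,0.005,0,0.3],[-0.005,0,0.005,0,0.3]]]' | sed -n '2p;4p'
python3 -m creep '[[[0,0,0.005,0,0.3],[0,0,0.005,0,0.3]]]' | sed -n '2p;4p'
python3 -m creep '[[[0,0,0.005,0,0.3],[0,0,0.005,0,0.3]]]' | sed -n '2p;4p;5p'
```

```text
tool_pos: [0.5131, 0.1331, 0.2218]
force: [-3.5, -2.2, 15.6]
tool_pos: [0.5119, 0.133, 0.22]
force: [-0.2, -2.3, 13.1]
tool_pos: [0.5114, 0.1329, 0.2178]
force: [-5.4, 0.1, 16.5]
tool_pos: [0.5111, 0.1328, 0.2155]
force: [-6.6, -0.4, 15.2]
opening: 0.0355
```

```bash
python3 -m creep '[[[-0.0025,0,0.005,0,0.3],[-0.0025,0,0.005,0,0.3],[0,0,0.005,0,0.3]]]' | sed -n '2p;4p'
python3 -m creep '[[[0,0,0.005,0,0.3],[0,0,0.005,0,0.3],[0,0,0.005,0,0.3]]]' | sed -n '2p;4p'
python3 -m creep '[[[0,0,0.005,0,0.3],[0,0,0.005,0,0.3]]]' | sed -n '2p;4p;5p'
python3 e.py t4.png
```

```text
tool_pos: [0.5103, 0.1327, 0.2125]
force: [-5.2, -1.1, 14.1]
tool_pos: [0.51, 0.1326, 0.2094]
force: [-6.8, -1.1, 14.7]
tool_pos: [0.51, 0.1326, 0.2073]
force: [-5.2, 0.5, 14.6]
opening: 0.0358
```

View pics/t4.png

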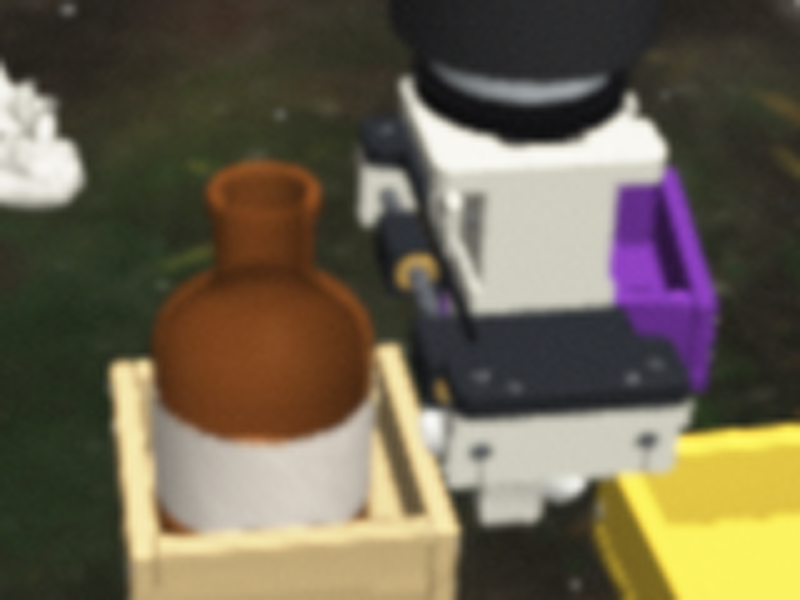

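The view shows the cone end sticking out below the palm at crop (568,487), i.e. rotated part of the way down; the head still rests on the wall edge at (435,430).

```bash
python3 -c "
from h import *
o_=telemetry.get_obs();p=np.array(o_['tool_pos']);p[2]-=.164
y=np.radians(7.5);ax=np.array([-np.cos(y),-np.sin(y),0]);nn=np.array([-np.sin(y),np.cos(y),0])
s=snapshot('side')
for u in ((565,482),(585,485),(565,500)):
    o,d=ray(s,(230+u[0]/5,190+u[1]/5)); q=o+d*((p+nn*.012-o)@nn)/(d@nn); r=q-p; print(q,'fwd',r@ax,'dz',r[2])
for th in (40,50,60,70):
    t=np.radians(th); 
    for w in(-12,0,12): print(th,w,[round(v,1) for v in proj(s,p+ (38*np.cos(t)-w*np.sin(t)*-1)/1000*ax+np.array([0,0,(-38*np.sin(t)+w*np.cos(t))/1000]))],end=' ')
    print()
"
```

```text
[0.48174958 0.14101655 0.02975613] fwd 0.026890174464955226 dz -0.01339951416070928
[0.47375969 0.13996466 0.02758021] fwd 0.034949011951013555 dz -0.015575435213504352
[0.48107184 0.14092732 0.02096991] fwd 0.02757376124084442 dz -0.02218572881510128
40 -12 [337.9, 290.9] 40 0 [342.1, 286.9] 40 12 [346.3, 282.9] 
50 -12 [334.7, 292.5] 50 0 [339.6, 289.0] 50 12 [344.5, 285.5] 
60 -12 [331.4, 293.5] 60 0 [336.8, 290.7] 60 12 [342.1, 287.9] 
70 -12 [327.9, 294.2] 70 0 [333.7, 292.1] 70 12 [339.4, 290.0]
```

```bash
python3 -m creep '[[[0,0,0.005,0,0.3],[0,0,0.005,0,0.3],[0,0,0.005,0,0.3],[0,0,0.005,0,0.3]]]' | sed -n '2p;4p'
python3 -m creep '[[[0,0,0.005,0,0.3],[0,0,0.005,0,0.3],[0,0,0.005,0,0.3]]]' | sed -n '2p;4p'
python3 -m creep '[[[0.005,0,0,0,0.3],[0.005,0,0,0,0.3]]]' | sed -n '2p;4p'
python3 -m creep '[[[0.005,0,0,0,0.3],[0.005,0,0,0,0.3]]]' | sed -n '2p;4p;5p'
```

```text
tool_pos: [0.51, 0.1326, 0.2033]
force: [-6.3, -0.2, 15.5]
tool_pos: [0.5101, 0.1327, 0.2004]
force: [-6.0, -0.5, 16.1]
tool_pos: [0.5108, 0.1326, 0.1998]
force: [-14.3, 2.1, 16.5]
tool_pos: [0.5116, 0.1327, 0.1993]
force: [-20.0, 5.7, 16.3]
opening: 0.0357
```

```bash
python3 -m creep '[[[0.005,0,0.001,0,0.3],[0,0,0,0,0.3]]]' | sed -n '2p;4p'
python3 -c "
from h import *
s=snapshot('side'); g=s['frame'][280:306,318:352].astype(int)
m=(g.min(2)>150)
for r in range(26): print(280+r,''.join('#' if v else '.' for v in m[r]))
o=telemetry.get_obs(); print(o['tool_pos'],o['force'],o['moment'])
"
```

```text
tool_pos: [0.5122, 0.1327, 0.1988]
force: [-19.6, 4.9, 16.1]
280 .#################################
281 .#################################
282 .#################################
283 ######...#########################
284 #####....#########################
285 #####....#########################
286 ######.###########################
287 ##################################
288 ##################################
289 ############################......
290 ###########################.......
291 ###.....##################........
292 ##......##################........
293 ##......#################.........
294 ##......############..#...........
295 ###.....###########...............
296 ##......##########................
297 ........####......................
298 ..................................
299 ..................................
300 ..................................
301 ..................................
302 ..................................
303 ..................................
304 ..................................
305 ..................................
[0.51212808 0.13272482 0.19874983] [-18.64897267   4.60332851  15.50852755] [1.84879639 6.26682904 0.20340291]
```

```bash
python3 -c "
from h import *
p=np.array(telemetry.get_obs()['tool_pos']);p[2]-=.164
y=np.radians(7.5);ax=np.array([-np.cos(y),-np.sin(y),0]);nn=np.array([-np.sin(y),np.cos(y),0])
s=snapshot('side')
for th in (40,50,60,70,80):
    t=np.radians(th); P=[]
    for a in np.radians(range(0,360,10)):
        w=12*np.cos(a); P.append(proj(s,p+(38*np.cos(t)+w*np.sin(t))/1000*ax+12*np.sin(a)/1000*nn+np.array([0,0,(-38*np.sin(t)+w*np.cos(t))/1000])))
    P=np.array(P); i=P[:,0].argmax(); j=P[:,1].argmax(); print(th,'right',P[i].round(1),'low',P[j].round(1),'lowz',p[2]*1e3-38*np.sin(t)-12*np.cos(t))
"
```

```text
40 right [345.2 287.9] low [339.2 295.9] lowz 1.131371591447964
50 right [343.3 290.5] low [336.2 297.6] lowz -2.073306077795447
60 right [340.9 292.8] low [334. 299.] lowz -4.1591312668444775
70 right [338.2 294.1] low [330.7 300. ] lowz -5.06272723280835
80 right [335.2 295.8] low [328.4 300.6] lowz -4.75663866950288
```

```bash
python3 -m creep '[[[0,0,-0.015,0,0.3],[0,0,-0.015,0,0.3],[0,0,0,0,0.3]]]' | sed -n '2p;4p'
python3 -m creep '[[[0.005,0,0,0,0.3],[0.005,0,0,0,0.3]]]' | sed -n '2p;4p'
python3 -m creep '[[[0.005,0,0,0,0.3]]]' | sed -n '2p;4p'
python3 -m creep '[[[0.005,0,0,0,0.3]]]' | sed -n '2p;4p'
```

```text
tool_pos: [0.5153, 0.1335, 0.2055]
force: [-0.2, 0.3, -1.0]
tool_pos: [0.5163, 0.1335, 0.205]
force: [-12.2, 5.0, 11.7]
tool_pos: [0.5167, 0.1335, 0.2049]
force: [-15.8, 6.5, 15.9]
tool_pos: [0.517, 0.1335, 0.2049]
force: [-19.4, 6.8, 18.5]
```

```bash
python3 -m creep '[[[-0.01,0,0,0,0.3],[0,0,0,0,0.3]]]' | sed -n '2p;4p'
python3 e.py t5.png
```

```text
tool_pos: [0.5162, 0.1335, 0.205]
force: [-8.4, 2.2, 7.9]
```

View pics/t5.png

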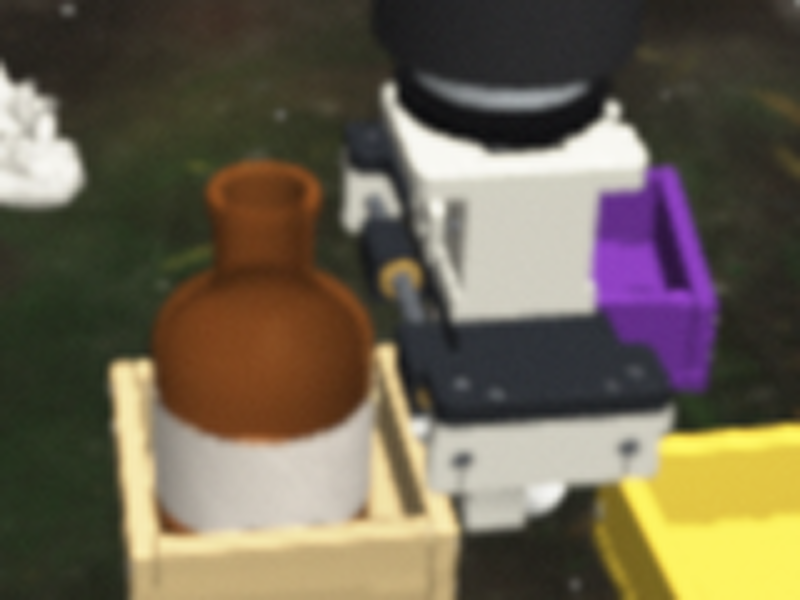

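The view shows the cone end at (550,495), steeper than before; the head is hidden behind the palm, bottle still in place with a gap to the gripper.

```bash
python3 -c "
from h import *
s=snapshot('side')
c=np.array([.592,.1355]);y=np.radians(7.5);n=np.array([-np.cos(y),-np.sin(y)]);m=np.array([-np.sin(y),np.cos(y)])
for u in ((457,530),(400,345)):
    q=onz(s,(230+u[0]/5,190+u[1]/5),.046); print(q,(q[:2]-c)@n,(q[:2]-c)@m)
p=np.array(telemetry.get_obs()['tool_pos']);print((p[:2]-c)@n)
g=s['frame'][282:302,318:352].astype(int)
for r in range(20): print(282+r,''.join('#' if v>150 else '+' if v>110 else '.' for v in g[r].min(1)))
p[2]-=.164
ax=np.array([n[0],n[1],0]);nn=np.array([m[0],m[1],0])
for th in (40,50,60,70,80):
    t=np.radians(th); P=[]
    for a in np.radians(range(0,360,10)):
        w=12*np.cos(a); P.append(proj(s,p+(38*np.cos(t)+w*np.sin(t))/1000*ax+12*np.sin(a)/1000*nn+np.array([0,0,(-38*np.sin(t)+w*np.cos(t))/1000])))
    P=np.array(P); i=P[:,0].argmax(); j=P[:,1].argmax(); print(th,'right',P[i].round(1),'low',P[j].round(1),'lowz',p[2]*1e3-38*np.sin(t)-12*np.cos(t))
print('finger tip corners',proj(s,p+nn*.03+np.array([0,0,-.014])))
"
```

```text
[0.52792526 0.18935422 0.046     ] 0.05649718802698022 0.0617569192807173
[0.54202611 0.07361565 0.046     ] 0.05762388524174715 -0.05483202389161029
0.07538372762224956
282 ##++.+############################
283 ###+++############################
284 ##################################
285 ##################################
286 ##########################++++++++
287 #########################+........
288 ##+++####################.........
289 #+...+##################+.........
290 #+...+#################+..........
291 #+...+################+...........
292 ##+..+###########++++.............
293 ##+..+##########+.................
294 ##+..+##########+.................
295 ###+.+++++++++....................
296 ##++..............................
297 +++...............................
298 +++...............................
299 +++...............................
300 +++...............................
301 ++................................
40 right [343.4 285.6] low [336.6 293.6] lowz 7.421209565934808
50 right [341.5 288.2] low [334.4 295.4] lowz 4.2165318966913965
60 right [339.1 290.5] low [332.1 296.7] lowz 2.130706707642366
70 right [336.4 291.8] low [328.8 297.7] lowz 1.2271107416784934
80 right [333.3 293.5] low [326.5 298.3] lowz 1.5331993049839627
finger tip corners [328.09900841664904, 294.89783795499994]
```

```bash
python3 -m creep '[[[0,0,-0.05,0,0.3],[0,0,-0.1,0,0.3],[-0.05,0,-0.15,0,0.3],[-0.1,0,-0.15,0,0.3],[0,0,0,0.0769,0.3],[0,0,0,0.0769,0.3],[0,0,0,0.0769,0.3],[0,0,0,0.0769,0.3]]]'| sed -n '2,4p'
python3 -m creep '[[[0,0,0,0.0769,0.3],[0,0,0,0.0769,0.3],[0,0,0,0.0769,0.3],[0,0,0,0.0769,0.3],[0,0,0,0.0769,0.3],[0,0,0,0.0769,0.3],[0,0,0,0.0769,0.3],[0,0,0,0.0769,0.3]]]'| sed -n '2,4p'
python3 -m creep '[[[0,0,0,0.0769,0.3],[0,0,0,0.0769,0.3],[0,0,0,0.0769,0.3],[0,0,0,0.0769,0.3],[0,0,0,0.0769,0.3],[0,0,0,0.0769,0.3],[0,0,0,0.0769,0.3],[0,0,0,0.0769,0.3]]]'| sed -n '2,4p'
python3 -m creep '[[[0,0,0,0.0769,0.3],[0,0,0,0.0769,0.3],[0,0,0,0.0769,0.3],[0,0,0,0.0769,0.3],[0,0,0,0.0769,0.3],[0,0,0,0.0769,0.3],[0,0,0,0,0.3]]]'
cat > f.py <<'E'
from h import *
o=telemetry.get_obs();p=np.array(o['tool_pos']);c=np.array([.592,.1355]);y=np.radians(7.5);n=np.array([-np.cos(y),-np.sin(y)]);m=np.array([-np.sin(y),np.cos(y)])
print('out',(p[:2]-c)@n-.058,'lat',(p[:2]-c)@m)
s=snapshot('side')
def show(r0,r1,c0,c1):
    g=s['frame'][r0:r1,c0:c1].astype(int)
    for r in range(r1-r0): print(r0+r,''.join('#' if v>150 else '+' if v>110 else '.' for v in g[r].min(1)))
tip=proj(s,[p[0],p[1],p[2]-.178]); print('tip',tip)
u,v=map(int,tip); show(v-16,min(v+18,420),u-28,u+28)
E
python3 f.py
```

```text
tool_pos: [0.4874, 0.1295, 0.2958]
orientation: [-179.9, -0.1, -20.5]
force: [-1.3, -0.4, -1.3]
tool_pos: [0.4875, 0.1295, 0.2953]
orientation: [-180.0, 0.0, -75.9]
force: [0.2, -0.1, -0.8]
tool_pos: [0.4875, 0.1295, 0.2953]
orientation: [-180.0, 0.0, -131.3]
force: [-0.5, -0.2, 0.3]
clock: 19.5
tool_pos: [0.4874, 0.1295, 0.2953]
orientation: [180.0, 0.0, -172.8]
force: [0.7, -0.1, -0.1]
opening: 0.0357
gripper_force: 30.0
out 0.04644088207915182 lat 0.007720715760849224
tip [342.7003237156412, 244.59531791946898]
228 ....................++++################################
229 ...................+##++################################
230 ...................+##+#################################
231 ...................+##+######++#########################
232 ...................+##+####++..+########################
233 ...................+##+####+...+########################
234 ..................+###+####+..++########################
235 ..................####+#####+++#########################
236 .................#######################################
237 ................+##########
[... 793 characters left out ...]
++###########+...............
251 .............+########+....+############+...............
252 ..............+#####++.....+###########+................
253 ................+##++......++#########++................
254 .............................++++.......................
255 ........................................................
256 ........................................................
257 ........................................................
258 ........................................................
259 ........................................................
260 ........................................................
261 ........................................................
```

```bash
python3 -m creep '[[[0,0,0.12,0,0.3],[0,0,0.14,0,0.3],[0,0,0.12,0,0.3],[0,0,0.066,0,0.3],[-0.02,0,0,0,0.3],[-0.01,0,0,0,0.3],[0,0,0,0,0.3]]]'| sed -n '2,4p'
python3 -m creep '[[[-0.01,0,0,0,0.3],[-0.01,0,0,0,0.3]]]'| sed -n '2p;4p'
python3 -m creep '[[[-0.01,0,0,0,0.3]]]'| sed -n '2p;4p'
```

```text
tool_pos: [0.4941, 0.1308, 0.2066]
orientation: [180.0, 0.1, -172.3]
force: [-0.2, -0.2, -0.7]
tool_pos: [0.4975, 0.1311, 0.2067]
force: [-0.3, 0.7, -0.3]
tool_pos: [0.4993, 0.1313, 0.2065]
force: [-4.4, 0.3, 1.6]
```

Contact with the wall. Now forward and up in an arc.

```bash
python3 -m creep '[[[-0.01,0,-0.008,0,0.3],[-0.01,0,-0.008,0,0.3]]]'| sed -n '2p;4p'
python3 -m creep '[[[-0.01,0,-0.008,0,0.3],[-0.01,0,-0.008,0,0.3]]]'| sed -n '2p;4p'
python3 -m creep '[[[-0.01,0,-0.007,0,0.3],[-0.01,0,-0.007,0,0.3]]]'| sed -n '2p;4p'
python3 f.py
```

```text
tool_pos: [0.5012, 0.1309, 0.2081]
force: [-9.5, 1.6, -3.9]
tool_pos: [0.5043, 0.1311, 0.2107]
force: [-10.7, 2.5, -1.5]
tool_pos: [0.508, 0.1316, 0.2135]
force: [-12.1, 3.3, -0.3]
out 0.025740864423851324 lat 0.007107502502585237
tip [328.9911692774604, 280.80096292046187]
264 ......+###+.............................................
265 .......+###+............................................
266 .......+###+............................................
267 .......+###+............................................
268 .....+..+###+...........................................
269 ....++..+###+.............................+++++++++#####
270 ...++...+###+.........+++....+++++++####################
271 ..+++....+###+........+#################################
272 .+##+....+###+........##################################
273 +###+....+###+.......+##################################
274 ####+.....+###+......+##################################
275 ####+.....+###+......+##################################
276 ####++....+####.....+#####++.+##########################
277 #####+.....+###+...++#####+.
[... 548 characters left out ...]
++###########................
287 ########+.....+############++###########................
288 ########+.....+############++###########................
289 ###++####+....+###########+++##########+................
290 ##+++####+.....+#########+..+########+++................
291 #+..+####+.....+####+++++....+++++......................
292 #+..+####++....+####+...................................
293 +...++####++++++####+...................................
294 +++++######++#######+...................................
295 #####################+..................................
296 #####################+..................................
297 ###++++++++++++++++++...................................
```

```bash
python3 -m creep '[[[-0.01,0,-0.006,0,0.3],[-0.01,0,-0.006,0,0.3]]]'| sed -n '2p;4p'
python3 -m creep '[[[-0.01,0,-0.006,0,0.3],[-0.01,0,-0.006,0,0.3]]]'| sed -n '2p;4p'
python3 -m creep '[[[-0.008,0,-0.006,0,0.3]]]'| sed -n '2p;4p'
python3 f.py
```

```text
tool_pos: [0.5119, 0.1321, 0.216]
force: [-12.7, 1.7, 0.2]
tool_pos: [0.5162, 0.1327, 0.2185]
force: [-10.1, 1.0, -0.4]
tool_pos: [0.518, 0.133, 0.2197]
force: [-8.6, 0.7, -2.8]
out 0.015700197113508098 lat 0.007196219176076931
tip [324.0850086786142, 278.6332734709371]
262 ..........+##+..........................................
263 ..........+###+.........................................
264 ..........+###+.........................................
265 ...........+##+.........................................
266 ...........+###+.............................+++++++####
267 ...........+###+...............++++++++#################
268 .........+..+###+...+##++###############################
269 ........++..+###+...####################################
270 .......++...+###+..+####################################
271 ......+++....+###+.+####################################
272 .....+##+....+###+++####################################
273 ....+###+....+####++#####+++############################
274 ...+####+.....+###+#####+..+############################
275 .++#####+.....+#########+.++####
[... 544 characters left out ...]
+###########.................
285 ###########+.....+#####################.................
286 ############+....+####################+.................
287 ############+.....+###################+.................
288 ############+.....+################+++..................
289 #######++####+....+#########+++++.......................
290 ######+++####+.....+###+..++............................
291 #####+..+####+.....+###+................................
292 #####+..+####++....+####+...............................
293 ####+...++####++++++####+...............................
294 ####+++++######++#######+...............................
295 #########################+..............................
```

```bash
python3 -m creep '[[[-0.008,0,-0.004,0,0.3],[-0.006,0,-0.003,0,0.3]]]'| sed -n '2p;4p'
python3 -m creep '[[[0.05,0,0,0,0.3],[0.1,0,-0.1,0,0.3],[0,0,-0.15,0,0.3],[0,0,-0.15,0,0.3],[0,0,0,0,0.3]]]'| sed -n '2p;4p'
python3 f.py
```

```text
tool_pos: [0.5208, 0.1334, 0.221]
force: [-8.8, 2.1, -3.1]
tool_pos: [0.4949, 0.1313, 0.3085]
force: [1.4, -0.3, -0.0]
out 0.03884041376414516 lat 0.008513354696811776
tip [339.2940772837746, 238.95994543506666]
222 ..................++#++#################################
223 ..................+##+##################################
224 ..................+#########++##########################
225 ..................++#+#####+.++#########################
226 ...................+++####+...+#########################
227 ...................+++####+..++#########################
228 ...................+++####+++###########################
229 ...................++###################################
230 ...................+####################################
231 ...................+####################################
232 ...................++###################################
233 .....................+####################++++++........
234 .....................+####+++###########++..............
235 ......................+##++++###########+...............
236 ......................+##+.++#
[... 485 characters left out ...]
############+................
245 ...................+#####++############+................
246 ...................+######+############.................
247 ...................+##################+.................
248 ....................+##########+++++++..................
249 .....................+#########+........................
250 .......................+######+.........................
251 .........................++#++..........................
252 ........................................................
253 ........................................................
254 ........................................................
255 ........................................................
```

```bash
python3 -m creep '[[[0,0,0.12,0,0.3],[0,0,0.14,0,0.3],[0,0,0.12,0,0.3],[0,0,0.06,0,0.3],[-0.05,0,0,0,0.3],[-0.05,0,0,0,0.3],[-0.01,0,0,0,0.3],[0,0,0,0,0.3]]]'| sed -n '2p;4p'
python3 -m creep '[[[-0.01,0,-0.005,0,0.3],[-0.005,0,-0.005,0,0.3]]]'| sed -n '2p;4p'
python3 -m creep '[[[-0.005,0,-0.005,0,0.3],[-0.005,0,-0.005,0,0.3]]]'| sed -n '2p;4p'
python3 f.py | head -2
```

```text
tool_pos: [0.5168, 0.1338, 0.2151]
force: [0.2, -0.8, 0.6]
tool_pos: [0.5185, 0.1337, 0.217]
force: [0.7, 0.3, 0.3]
tool_pos: [0.5195, 0.1336, 0.2183]
force: [-3.8, 0.3, -2.0]
out 0.01412672262909246 lat 0.0075933269233483475
tip [323.2905276573648, 279.387642200344]
```

```bash
python3 -m creep '[[[-0.005,0,-0.003,0,0.3],[-0.005,0,-0.003,0,0.3]]]'| sed -n '2p;4p'
python3 -m creep '[[[-0.005,0,-0.003,0,0.3],[-0.005,0,-0.003,0,0.3]]]'| sed -n '2p;4p'
python3 -m creep '[[[-0.005,0,-0.003,0,0.3]]]'| sed -n '2p;4p'
python3 f.py | head -2
```

```text
tool_pos: [0.5205, 0.1336, 0.2186]
force: [-8.2, 2.5, -3.3]
tool_pos: [0.5221, 0.1338, 0.2194]
force: [-7.9, 1.6, -4.2]
tool_pos: [0.5231, 0.1338, 0.2199]
force: [-8.0, 0.1, -3.9]
out 0.010563897776403701 lat 0.007334147905052355
tip [321.48802671304077, 278.780714327231]
```

```bash
python3 -m creep '[[[-0.005,0,-0.003,0,0.3],[-0.005,0,-0.003,0,0.3]]]'| sed -n '2p;4p'
python3 -m creep '[[[-0.005,0,-0.003,0,0.3]]]'| sed -n '2p;4p'
python3 -m creep '[[[0.05,0,0,0,0.3],[0.1,0,-0.1,0,0.3],[0,0,-0.15,0,0.3],[0,0,-0.15,0,0.3],[0,0,0,0,0.3]]]'| sed -n '2p;4p'
python3 f.py
```

```text
tool_pos: [0.525, 0.134, 0.221]
force: [-6.9, -0.6, -4.8]
tool_pos: [0.5257, 0.134, 0.2214]
force: [-9.6, 1.0, -5.8]
tool_pos: [0.5001, 0.1321, 0.3095]
force: [1.0, 1.1, -0.6]
out 0.03356857475518083 lat 0.008674168153796073
tip [336.52859245925777, 238.70878221046502]
222 ...................+++##################################
223 ...................++###################################
224 ...................++######+++##########################
225 ...................++#####+..++#########################
226 ....................+####+....+#########################
227 ....................+#####+..+##########################
228 ....................+#####+++###########################
229 ...................++###################################
230 ...................+####################################
231 ...................+####################################
232 ....................+###########################++++++++
233 .....................++###++##############++............
234 .......................++++++#############+.............
235 ........................++.+++###
[... 543 characters left out ...]
############+................
245 ......................+#+++############+................
246 .....................++##++############.................
247 ......................+##############++.................
248 ......................+###########+++...................
249 .......................+#########++.....................
250 .........................+#######+......................
251 ............................++++........................
252 ........................................................
253 ........................................................
254 ........................................................
255 ........................................................
```

```bash
python3 -m creep '[[[0,0,0.12,0,0.3],[0,0,0.16,0,0.3],[0,0,0.16,0,0.3],[0,0,0.11,0,0.3],[0,0,0.025,0,0.3],[0,0,0,0,0.3]]]'| sed -n '2p;4p'
python3 -m creep '[[[0,0,0.007,0,0.3],[0,0,0.007,0,0.3]]]'| sed -n '2p;4p'
python3 -m creep '[[[0,0,0.007,0,0.3],[0,0,0.007,0,0.3]]]'| sed -n '2p;4p'
```

```text
tool_pos: [0.4996, 0.1315, 0.1878]
force: [1.6, 0.2, 2.3]
tool_pos: [0.5002, 0.1316, 0.1871]
force: [0.6, -5.2, 27.1]
tool_pos: [0.5012, 0.1318, 0.1858]
force: [3.4, -8.5, 37.5]
```

```bash
python3 -m creep '[[[0,0,-0.006,0,0.3],[0,0,0,0,0.3]]]'| sed -n '2p;4p'
python3 f.py
```

```text
tool_pos: [0.5007, 0.1318, 0.186]
force: [5.4, -4.9, 16.5]
out 0.03298524257032919 lat 0.008226961280587256
tip [331.8945625907427, 292.13934832069646]
276 #++....+####............................................
277 ##+.....+###+...........................................
278 ##+.....+###+...........................................
279 ###+....+###+...........................................
280 ###+.....####+..........................................
281 ###+.....+###+..........................................
282 ####+....+###+........................................++
283 ####+....+####+.......+.................+++++++++#######
284 ####+.....+###+.......+#+++++++++#######################
285 ####+.....+###+.......+#################################
286 #####+....+####+......##################################
287 #####+.....+###+.....+##################################
288 +####+.....+###+.....+##################################
289 ++####+....+####+....+####++++##########################
290 ++####+.....+###+....+####+..+##########################
291 .+####+.....+###+....#####+++
[... 425 characters left out ...]
+##########+.................
299 ++++++++++++++++++.........+##########+.................
300 ++++++++++++..++++.........+##########+.................
301 +++++++++++++++++..........###########+.................
302 +++++++++++++++++..........+########++..................
303 +++++++++++++++++...........+++++.......................
304 +++++++++++++.+++.......................................
305 +++++++++++++.+++.......................................
306 +++++++++++++.+++.......................................
307 +++++++++++++.+++.......................................
308 ++++++++++++..+++.......................................
309 ++++++++++++..+++.......................................
```

```bash
cat > g.py <<'E'
from h import *
import sys
r0,r1,c0,c1=map(int,sys.argv[1:5]); s=snapshot(sys.argv[5] if len(sys.argv)>5 else 'side')
g=s['frame'][r0:r1,c0:c1].astype(int)
for r in range(r1-r0): print(r0+r,''.join(' .:-=+*#%@'[min(9,v//22)] for v in g[r].min(1)))
E
python3 g.py 282 310 315 350
```

```text
282 #*=:...:---:..........::::::::-----
283 %#+:...:-=++--:------=======+++****
284 %#*-...:-=*#*+++*******########%%%%
285 %#*=:..:-=*%%###%%%%%%%%%%%%%%%%%%%
286 %%#+:..:-+#%%%%%%%%%%%%%%%%%%%%%%%%
287 #%#*-..:-+#%%%%%%%%%%%%%%%%%%%%%%%%
288 #%#*=:.:=*#%%%%##%%%%%%%%%%%%%%%%%%
289 #%##+:.:=*%%%%*++*%%%%%%%%%%%%%%%%%
290 *#%#*-.:=*%%%#+==*#%%%%%%%%%%%%%%%%
291 *#%#*=::=#%%%#+=+*%%%%%%%%%%%%%%%%%
292 +#%##+:-+#%%%%#*#%%%%%%%%%%%%%%%%%%
293 *#%%#*-=*#%%%%%#%%%%%%%%%%%%%%%%%%%
294 ##%%#*==*#%%%%%#%%%%%%%%%%%%%%%%%%%
295 ###%%#+=+#%%%%%#%%%%%%%%%%%##******
296 *####*+-=*#######%%%%%%%%%#+===----
297 **+**+=::==+=+**#####%%%%#*=::.....
298 ++++++=:.::::-+*##%%%%%%%#*-.......
299 ++++++=:.....-+*#%%%%%%%%%*-.......
300 +=++++-:.....:=*%%%%%%%%%%*-.......
301 +++++=-:.....:=*%%%%%%%%%#*-.......
302 +++++=-......:=*######****=:.......
303 +++++=:.......-=++++====--:........
304 +=+++=:........::::::::............
305 +=+++=:............................
306 +=+++=-......................::....
307 +=+++=-......................::....
308 ==+++=:............................
309 ==+++=:............................
```

```bash
python3 -m creep '[[[0,0,-0.15,0,0.3],[0,0,-0.2,0,0.3],[0,0,-0.2,0,0.3],[0,0,-0.07,0,0.3],[0,0,0,0,0.3]]]'| sed -n '1p;2p;4p'
python3 g.py 215 260 305 350
```

```text
clock: 25.78
tool_pos: [0.4995, 0.1317, 0.3119]
force: [-0.1, 0.1, -0.6]
215 .....................::-==+=---------=======+
216 ......................:-=+*****************##
217 ......................:-=+*#%#######%%%%%%%%%
218 ......................:-=+#%%%%%%%%%%%%%%%%%%
219 .....................:-==+#%%%%%%%%%%%%%%%%%%
220 .....................:=++*#%%%%%%%%%%%%%%%%%%
221 ...........::::::::::-++*##%%%%%%%%%%%%%%%%%%
222 ..........:::::::::::-++*#%%%##*##%%%%%%%%%%%
223 ...........::::::::::-=+*#%%#*+++*#%%%%%%%%%%
224 ..........:::::::::::-==*#%%#+=-=+#%%%%%%%%%%
225 ..........:::::::::::-==*#%%#+===*#%%%%%%%%%%
226 ..........::::::.::::-==*#%%#*++*#%%%%%%%%%%%
227 ..........::::::...::-=+*#%%%#**##%%%%%%%%%%%
228 ...........:::::..:.:-+*#%%%%%###%%%%%%%%%%%%
229 .....::....::::::.:.:-+*#%%%%%##%%%%%%%%%%%%%
230 .....::....::::::....:=*#%%%%%##%%%%%%%%%%%%%
231 ..........:::::::....:-=*####################
232 .........::::::::.....::=+*******##########*+
233 .........::.:::::......::--====+**#########*=
234 .........::.:::::.........:-===+**##*######*-
235 ..........:.::::...:...
[... 522 characters left out ...]

246 .............:::::::::::::::-=*########***=-:
247 .............:::::::----:::::-=+++++++===--::
248 .............::::::::---:::::-----------:::::
249 ..............::::::::::::::::::::---::::::::
250 .............:::..:::::::::::::::::::::::::::
251 .............::....:.::::::::::::::::::::.:::
252 .............:::....:.:......................
253 ...................:..::.........:...........
254 ............................:......::.....:..
255 ...................::.........:..:..:....:...
256 ......................:................:..:..
257 ..::.....................:...................
258 :---::....::::...............................
259 -+++=-::::::::...........:...................
```

```bash
python3 -m creep '[[[0,0,0.15,0,0.3],[0,0,0.19,0,0.3],[0,0,0.19,0,0.3],[0,0,0.09,0,0.3],[0,0,0,0,0.3],[0,0,0.003,0,0.3],[0,0,0,0,0.3]]]'| sed -n '1p;2p;4p'
python3 -m creep '[[[0,0,0.003,0,0.3],[0,0,0,0,0.3]]]'| sed -n '2p;4p'
```

```text
clock: 26.42
tool_pos: [0.4979, 0.1307, 0.1817]
force: [-0.1, -0.5, -0.4]
tool_pos: [0.4983, 0.131, 0.1824]
force: [0.6, -0.2, -0.7]
```

```bash
python3 -m creep '[[[0,0,0.005,0,0.3],[0,0,0,0,0.3]]]'| sed -n '2p;4p'
python3 -m creep '[[[0,0,0.004,0,0.3],[0,0,0,0,0.3]]]'| sed -n '2p;4p'
python3 -m creep '[[[0,0,0.004,0,0.3],[0,0,0,0,0.3]]]'| sed -n '2p;4p'
```

```text
tool_pos: [0.4984, 0.1311, 0.1816]
force: [0.1, 0.7, -0.6]
tool_pos: [0.4984, 0.131, 0.1807]
force: [0.5, 1.0, -0.8]
tool_pos: [0.4984, 0.1311, 0.1798]
force: [-1.1, -0.7, -1.8]
```

```bash
python3 g.py 284 312 310 352; python3 -c "
from h import *
o=telemetry.get_obs();p=o['tool_pos'];s=snapshot('side');print(p,o['opening'],o['gripper_force'],proj(s,[p[0],p[1],p[2]-.178]),proj(s,[p[0],p[1],0]))"
python3 e.py t6.png
```

```text
284 :-=*#%#*-....::--:....................::::
285 ::-+#%#*=:....:---:......::::::::------===
286 ::-+##%#+:....:-=+=-------=====+++******##
287 -:-=*#%#*-....:-+*#********#######%%%%%%%%
288 -::-+#%#*=:...:=+#%%%%%%%%%%%%%%%%%%%%%%%%
289 -::-+#%%#+:...:=*#%%%%%%%%%%%%%%%%%%%%%%%%
290 =::-=*#%#*-...-+#%%%%%%%%%%%%%%%%%%%%%%%%%
291 =-:-=*#%#*=:..-+#%%%%###%%%%%%%%%%%%%%%%%%
292 +---=+#%%#+:..-+#%%%*+++#%%%%%%%%%%%%%%%%%
293 *+++**##%#*-.:-*#%%#*+=+#%%%%%%%%%%%%%%%%%
294 #**#####%#*=::-*%%%%#*+*#%%%%%%%%%%%%%%%%%
295 ########%%#+::+#%%%%%###%%%%%%%%%%%%%%%%%%
296 #######*##*+:-+#%%%%%%#%%%%%%%%%%%%%%%%%%%
297 *******+**+=::+#%%%%%%#%%%%%%%%%%%%%%%####
298 +++++++++++=::-*%%%%%##%%%%%%%%%%#***++===
299 +++++++++++=:.:=*****##%%%%%%%%%#*=-::::::
300 +++++++++++-:..:----=*##%%%%%%%%#+:.......
301 ++++++++++=-:......:-+#%%%%%%%%%#+:.......
302 ++++++++++=-........-+#%%%%%%%%%#+:.......
303 ++++++=+++=:........-+#%%%%%%%%%#=:.......
304 ++++++=+++=:........:+########**+-........
305 ++++++=+++=:........:=+++++++==-::::......
306 ++++++=+++=:.........:-:::::::....:-......
307 +++++==+++=-......................::......
308 +++++==+++=:.......................:......
309 +++++==+++=:..............................
310 ++++==++++=:..............................
311 ++++++++++=:..............................
[0.49838487 0.13104166 0.17985218] 0.0357805547759115 29.999552993103862 [332.84337471996724, 294.35229255729985] [332.7834815185463, 295.0892883493326]
```

View pics/t6.png

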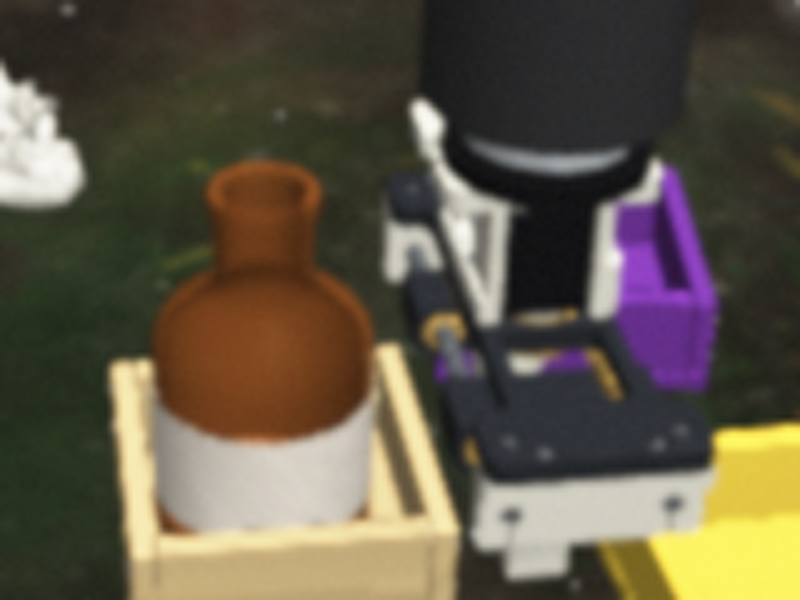

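```bash
python3 -m creep '[[[0,0,0.005,0,0.3],[0,0,0,0,0.3]]]'| sed -n '1p;2p;4p'
python3 -m creep '[[[0,0,0,0,1],[0,0,0,0,1],[0,0,0,0,1],[0,0,0,0,1],[0,0,0,0,1],[0,0,0,0,1],[0,0,0,0,1],[0,0,0,0,1]]]'| sed -n '1p;2p;4,5p'
python3 -m creep '[[[0,0,-0.1,0,1],[0,0,-0.15,0,1],[0,0,-0.2,0,1],[0,0,-0.15,0,1]]]'| sed -n '1p;2p;4,5p'
python3 g.py 265 305 310 352
```

```text
clock: 27.4
tool_pos: [0.4984, 0.1311, 0.1787]
force: [-0.3, -0.2, -0.3]
clock: 28.07
tool_pos: [0.4984, 0.1311, 0.1789]
force: [0.3, -0.1, 0.6]
opening: 0.083
clock: 28.4
tool_pos: [0.4985, 0.131, 0.3012]
force: [0.2, 0.9, 0.4]
opening: 0.0876
265 *=:.....:.::::::::.:-+%@@@@@@@@@@#+-::::::
266 #+-.............:::-*@@@@@@@@@@@@@@#+-::.:
267 #*-:....:.::::::::-+@@@@@@@@@@@@@@@@@*-::.
268 #*=:..........:.::=#@@@@@@@@@@@@@@@@@%=:::
269 ##+-...........:::+%@@@@@@@@@@@@@@@@@@*:..
270 ##*-.........:::::=%@@@@@@@@@@@@@@@@@@%=..
271 ##*=:........:::.:=#@@@@@@@@@@@@@@@@@@@+:.
272 *##+-....::::::..:=#@@@@@@@@@@@@@@@@@@@+:.
273 *##*-:.:::::::...:-*%@@@@@@@@@@@@@@@@@%=:.
274 *##*+::::::::....:-+*%@@@@@@@@@@@@@@@@#=..
275 +###+-::.........:=+**#@@@@@@@@@@@@@@%*-..
276 +*##*=-:.........-+***##%@@@@@@@@@@@@%*-..
277 =*##*+-..........-+#**###%@@@@@@@@@@%%*-:.
278 -+###+-..........-+######%%%@@@@@@@@@@#=::
279 -+*##*-:.........:=*####%%%%@@@@@@@@@@%=:-
280 :=*##*=:.........:=*#%%%%%%@@@@@@@@@@@*-:-
281 :-+###+-.........:=+*#%@@@@@@@@@@@@@@%+:::
282 :-+*##*-.........:-+*##%@@@@@@@@@@@@@#=:::
283 ::=*#
[... 324 characters left out ...]
-:::=*###+-........:-+**#%%%@@@@%#=:...::.
291 =:::-+###*-........:-+*##%%%@@@@%*-...:::.
292 =----+*##*=:.......:=+*##%%%@@@@%*-...:::.
293 +==++**###+-.......:=+*##%%%@@@@%*-....::.
294 *******###*-.......:=+*##%%%@@@%%+:.......
295 *******###*=:......:-+*##%%%@@@%#+:.......
296 ***********=:.......-+*##%%%@@@%*=:.......
297 **+++++++++=:.......:-+*#%%%@@%#+:........
298 +++++++=+++=:........:-+*#%%%%#+-.........
299 +++++===+++=:.........::-=+**+=-..........
300 ++++====++=-:............:::::............
301 ++++====++=-..............................
302 +++++==++==:..............................
303 +++++===++=:..............................
304 +++++===+=-:..............................
```

```bash
python3 -c "
from h import *
s=snapshot('side')
print('head',onz(s,(338.6,271),.062),'end',onz(s,(336.6,296),0))
for q in('stopper','stopper_head'):
    for l in nets.landmark_of(s,q)[:2]: print(q,l['uv'],l['confidence'],onz(s,l['uv'],0 if q=='stopper' else .062))
t=snapshot('top')
for q in('stopper','stopper_head'):
    for l in nets.landmark_of(t,q)[:2]: print('top',q,l['uv'],l['confidence'],onz(t,l['uv'],0 if q=='stopper' else .062))
g=s['frame'][262:282,326:352].astype(float).min(2)
for x in((.498,.131,.062),(.498,.131,0)): print(proj(s,x),proj(t,x))
"
```

```text
head [0.49182799 0.13568641 0.062     ] end [0.49114394 0.13366047 0.        ]
stopper [337.8, 295.2] 0.66 [0.48849002 0.13120294 0.        ]
stopper_head [337.5, 272.6] 0.81 [0.49450516 0.14076155 0.062     ]
[335.0624942079909, 269.49244841295996] [222.5354378290086, 263.5590807690859]
[332.9759351061708, 295.0777447212255] [225.70326700414512, 262.6560205749703]
```

```bash
python3 -m creep '[[[0.0325,0,0.1,0,1],[0,0,0.15,0,1],[0,0,0.12,0,1],[0,0,0.045,0,1],[0,0,0,0,1],[0,0,0,0,0.3],[0,0,0,0,0.3],[0,0,0,0,0.3]]]'| sed -n '1p;2p;4,5p'
python3 -m creep '[[[0,0,0,0,0.3],[0,0,0,0,0.3],[0,0,0,0,0.3],[0,0,0,0,0.3],[0,0,0,0,0.3],[0,0,0,0,0.3]]]'| sed -n '1p;2p;4,6p'
python3 -m creep '[[[0,0,-0.1,0,0.3],[0,0,-0.2,0,0.3],[0,0,-0.2,0,0.3],[0,0,-0.2,0,0.3],[0,0,-0.1,0,0.3],[0,0,0,0,0.3]]]'| sed -n '1,3p'
python3 g.py 180 235 315 365;python3 g.py 215 250 258 308
```

```text
clock: 29.42
tool_pos: [0.4925, 0.1305, 0.217]
force: [-0.5, -0.3, 0.8]
opening: 0.0729
clock: 29.92
tool_pos: [0.492, 0.1302, 0.216]
force: [-1.0, -0.6, 1.7]
opening: 0.0356
gripper_force: 30.0
clock: 30.42
tool_pos: [0.4931, 0.1307, 0.3814]
orientation: [179.8, 0.5, -172.4]
180 ................::-=++*#%%##*+**#%%%%%%%%%%%%%%%%%
181 ................::=+++*#%%#+===+#%%%%%%%%%%%%%%%%%
182 .................:-=++##%#*=--=+##%%%%%%%%%%%%%%%%
183 .................:-==+##%%#+=-=*#%%%%%%%%%%%%%%%%%
184 .................:=+++#%%%#*++*#%%%%%%%%%%%%%%%%%%
185 .................:+***#%%%%#**##%%%%%%%%%%%%%%%%%%
186 .................-+##*#%%%%####%%%%%%%%%%%%%%%%%%%
187 .................-*#%##%%%%####%%%%%%%%%%%%%%%%%%%
188 .................-*####%%%%####%%%%%%%%%%%%%%%%#%#
189 .................-*%%%%%%%%#*##%%%#%#%##########**
190 ................:=*@@@%%%%%#**###########**++++===
191 ................:-*@@@@@@@%*+*************=-::::::
192 ................:-*%@@@@@@%+=+************=:......
193 ................:-+#@@@@@@@+=************+-.......
194 ................:-=*%@@@@@%++*********#**+-......
[... 3426 characters left out ...]
.....    . ... ..       ................
238 ...............    . .. ... .     ................
239 ...............    .......        ................
240 ...............    ...... .       ................
241 ...............     ....  .       ................
242 ...............                  .................
243 ...............                   ................
244 ..............                    ................
245 .............                     ................
246 ....:........                      ...............
247 ....::......      .  .  ....        ..............
248 ............     .............        ............
249 ..........   . ..................      ...........
```

```bash
cat > k.py <<'E'
from h import *
s=snapshot('side');t=snapshot('top')
f=s['frame'].astype(int); m=(f[:,:,0]-f[:,:,2]>35)
for r in range(220,246,2):
    c=np.flatnonzero(m[r,262:305])+262; print(r,(c.min(),c.max(),(c.min()+c.max())/2) if len(c) else None,end=' ')
print()
p=np.array(telemetry.get_obs()['tool_pos'])
print('tcp',p,'end disc',onz(s,(341.5,223),p[2]-.216), 'expect',proj(s,[p[0],p[1],p[2]-.216]))
for v in(227,228,229): print('rim side',onz(s,(283,v),.158))
g=t['frame'].astype(int)[205:236,200:236]
for r in range(0,31): print(205+r,' '.join('%3d'%v for v in g[r,:,0][::1]))
for X in((.597,.1315),(.600,.1315)): print(proj(s,[*X,.158]),proj(t,[*X,.158]))
E
python3 k.py
```

```text
220 None 222 (np.int64(277), np.int64(288), np.float64(282.5)) 224 (np.int64(273), np.int64(292), np.float64(282.5)) 226 (np.int64(271), np.int64(293), np.float64(282.0)) 228 (np.int64(271), np.int64(294), np.float64(282.5)) 230 (np.int64(271), np.int64(294), np.float64(282.5)) 232 (np.int64(272), np.int64(293), np.float64(282.5)) 234 (np.int64(273), np.int64(292), np.float64(282.5)) 236 (np.int64(273), np.int64(292), np.float64(282.5)) 238 (np.int64(273), np.int64(292), np.float64(282.5)) 240 (np.int64(273), np.int64(292), np.float64(282.5)) 242 (np.int64(273), np.int64(292), np.float64(282.5)) 244 (np.int64(270), np.int64(295), np.float64(282.5)) 
tcp [0.49152836 0.12999796 0.3748163 ] end disc [0.4918067  0.12220335 0.1588163 ] expect [342.2052390263317, 225.12975402465153]
rim side [0.59780111 0.13714333 0.158     ]
rim side [0.59777691 0.1407     0.158     ]
rim side [0.59775293 0.14422447 0.158     ]
205 249 242 235 237 240 220 189 158 151 149 163 142 125 117 113 108 111 110 111 115 116 116 115 121 124 127 131 165 233 249 255 255 254 254 254 254
206 192 177 164 193 217 207 170 
[... 3868 characters left out ...]
225 227 227 226 226 227 227 227 226 226 226 225 225 224 224 223 222 219 214 214 214 152 125 140
233 255 145 121 209 243 213 184 148 122 109 128 171 205 222 226 225 225 226 226 225 225 225 224 225 224 223 221 221 217 213 215 219 199 131 129 197
234 255 141 113 197 255 249 231 185 165 134 110 128 163 203 216 223 225 224 224 224 224 224 224 224 222 221 220 216 210 207 233 202 153 128 190 247
235 255 152 111 188 255 255 253 233 204 177 144 119 124 159 185 205 214 221 222 224 223 221 222 222 220 219 213 206 195 176 194 159 142 189 246 254
[283.46696120435865, 225.43585063416126] [216.08627046985168, 218.7630279605725]
[281.7983471101886, 225.42153601631028] [216.07089226164294, 217.3671478253835]
```

```bash
python3 -m creep '[[[0,0,-0.125,0,0.3],[-0.1,-0.0125,0,0,0.3],[-0.13,-0.0155,0,0,0.3],[-0.13,-0.0155,0,0,0.3],[-0.1,-0.0125,0,0,0.3],[-0.0685,-0.0085,0,0,0.3],[0,0,0,0,0.3],[0,0,0,0,0.3]]]'| sed -n '1,4p'
cat > l.py <<'E'
from h import *
o=telemetry.get_obs();p=np.array(o['tool_pos']);print(p,o['force'])
y=np.radians(o['orientation'][2]);R=np.array([[np.cos(y),np.sin(y)],[np.sin(y),-np.cos(y)]]).T
T=np.array([.598,.131]);print('need norm x,y',R.T@(T-p[:2])/.2,'end z',p[2]-.216)
s=snapshot('side');g=s['frame'].astype(int)
for r in range(198,240):print(r,''.join(' .:-=+*#%@'[min(9,v//22)] for v in g[r,262:306].min(1)),' ',''.join(' .:-=+*#%@'[min(9,v//22)] for v in g[r,262:306,0]))
E
python3 l.py
```

```text
clock: 31.28
tool_pos: [0.5987, 0.1312, 0.3984]
orientation: [-179.9, -0.2, -172.5]
force: [-0.4, -0.0, -0.3]
[0.59871653 0.13120929 0.39836536] [-0.44697572 -0.03823724 -0.29706408]
need norm x,y [ 0.00368873 -0.00056895] end z 0.18236535572253051
198 ..........:-+**#*##############*=:..........   :::::::::::=+*####%%%%%%%%%%%%%*+-::::::..:.
199 ...........:=+*###############*+-...........   :::::::::::-=*####%%%%%%%%%%%%#+-::::::::...
200 ...........:-=**############**+-............   :::::::::::--=*###%%%%########+-:::.:::.....
201 ............:-=**#***********+-:............   ::::::::::::--+*############*+=::::.:.......
202 .............:=****##########+-.............   :::::::::::::-=**####%%%%%%##*-::::::::.....
203 .............:=+*###%%%%%%%%#*-.............   :::::::::::::-=**##%%%@@@@%%%*-:::::::::::::
204 .............:=+*##%%%@@@@%%#*-.............   :::::::::::::-=**##%%@@@@@@%%*-:::::::::::::
205 .............:=+*##%%%@@@@%%#*-.............   :::::::::::::-=**#%%%@@@@@@%%*-:::::::::::::
206 .............:=+*##%%%@@@@%%#+-.............   :::::::::::::-=+*##%%@@@@@@%%*-:
[... 2480 characters left out ...]
++=========-===-:.......::::
233 ..........    ............   ...............   .........::---====+=======-----::.......::::
234 ...........   ..........     ...............   .........:::--===========------:........::::
235 ...........    ..........    ...............   ..........::--===========------:.........:::
236 ...........    ........       ..............   ..........::--==========-------:......:..:::
237 ...........   . ..... .       ..............   ..........::--==========-------:......::::::
238 ...........    ........ .    ...............   ........::::--==========-------::.:.:::..:.:
239 ...........    . ....  ..     ..............   ......::::::---=========-------:..::::::.:::
```

```bash
python3 -m creep '[[[-0.0035,0,0.03,0,0.3],[0,0,0.04,0,0.3],[0,0,0.03,0,0.3],[0,0,0.01,0,0.3],[0,0,0,0,0.3]]]'| sed -n '1,2p;4p'
python3 -m creep '[[[0,0,0.007,0,0.3],[0,0,0.007,0,0.3]]]'| sed -n '2p;4p'
python3 -m creep '[[[0,0,0.007,0,0.3],[0,0,0.007,0,0.3]]]'| sed -n '2p;4p'
python3 -m creep '[[[0,0,0.007,0,0.3],[0,0,0.007,0,0.3]]]'| sed -n '2p;4p'
```

```text
clock: 31.75
tool_pos: [0.5987, 0.1314, 0.378]
force: [0.0, 0.1, -0.4]
tool_pos: [0.5992, 0.1315, 0.3764]
force: [-0.3, -0.6, -0.9]
tool_pos: [0.5993, 0.1315, 0.3738]
force: [-1.7, 0.4, 10.6]
tool_pos: [0.5997, 0.1314, 0.3735]
force: [-4.9, -0.6, 21.3]
```

```bash
python3 -c "
from plant import telemetry
o=telemetry.get_obs();print(o['force'],o['moment'],o['tool_pos'])"
python3 -m creep '[[[0,0,-0.01,0,0.3],[0,0,-0.01,0,0.3],[0,0,0,0,0.3],[0,0,0,0,0.3]]]'| sed -n '1,2p;4p'
python3 -c "
from plant import telemetry
o=telemetry.get_obs();print(o['force'],o['moment'],o['tool_pos'])"
python3 l.py | tail -42; python3 g.py 196 236 196 240 top
```

```text
[-4.91137285 -0.57618213 21.26751875] [ 1.27632606e-03  2.15751150e+00 -6.69770656e-02] [0.59968654 0.13144172 0.37350048]
clock: 32.58
tool_pos: [0.5991, 0.1314, 0.3743]
force: [-0.3, -0.1, -1.0]
[-0.25331317 -0.08570869 -0.96475282] [ 0.11036413 -0.16130864 -0.01212012] [0.59908966 0.13143497 0.37427776]
198 .........:=#@@@@#*********####%%+:..........   ::::::::::=#@@@@#############%%%+-::::::::..
199 .........:-+#%%%*********#######+:..........   ::::::::::=+#%%%##############%#+:::.::::...
200 .........:-+**#*********#*#####*=:..........   ::::::::::-+*###*###############+::::.......
201 .........:-+**#********########*=:..........   ::::::::::-+**#**###############+::.::......
202 .........:-+**#*********#######*=:..........   ::::::::::=+*##**##############*+::::::....:
203 .........:=+*##********########*=:..........   :::::::::-=**##**###############+-::::::::::
204 .........:=*###*******########%#+:..........   :::::::::-+####**############%%%*-::::::::::
205 .........:=#%##*+**##########%@%+:..........   :::::::::-+#%%#***##########%@@%*-::::::::::
206 .........:-*%%%#+**#
[... 4499 characters left out ...]
@@@@@@@#=-=---
222 ........:*@@%+:........:*@@@@@@@@@@#%+------
223 .......:+@@%#=.........=@@@@@@@@@@@*=----=++
224 ......:+@@%+=:........-%@@@@@@@@@@@#---==*%#
225 .....:+@@@+-:........:*@@@@@@@@@@@@%=--=+*%*
226 ....:+@@@+:..........=@@@@@@@@@@@@@#==-===++
227 ...-*@@@+-..........-%@@@@@@@@@@@@@*-===---*
228 ..-*@@@+-..........-%@@@@@@@@@@@@@@+=====:=*
229 :-*@@%+:..........=%@@@@@@@@@@@@@%+=------*#
230 *@@@%+:..........=@@@@@@@@@@%#**+=-------=##
231 @@@#=:..........-*%@@@#**+===----:::::=-=*##
232 @%+-:...........:+==--:..:::::.... .-==-+###
233 #+:............  ...     .. .     :=+=-=*###
234 -:........::.                    :+*+==*####
235 .......:-=*+:.                 .:-*+==*#####
```

```bash
python3 -c "
from h import *
t=snapshot('top');s=snapshot('side')
print(onz(t,(220,221),.09),onz(t,(216.4,218.7),.118))
for y in(.131,.134,.137,.140):
  P=np.array([proj(s,[.5995+.0205*np.cos(a),y+.0205*np.sin(a),.158]) for a in np.linspace(0,6.28,72)]); print(y,P.min(0),P.max(0))
"
```

```text
[0.59610182 0.13209123 0.09      ] [0.59973426 0.13638739 0.118     ]
0.131 [270.68987555 219.78567236] [293.47571751 231.08513515]
0.134 [270.63149209 220.57371711] [293.50439228 231.9597288 ]
0.137 [270.57266111 221.36765115] [293.53328733 232.84121017]
0.14 [270.51337744 222.16754074] [293.56240521 233.72966095]
```

```bash
python3 -m creep '[[[0,0,-0.02,0,0.3],[-0.0076,0.023,0,0,0.3],[0,0,0,0,0.3],[0,0,0.01,0,0.3],[0,0,0.01,0,0.3],[0,0,0,0,0.3]]]'| sed -n '1,2p;4p'
python3 -m creep '[[[0,0,0.007,0,0.3],[0,0,0.007,0,0.3]]]'| sed -n '2p;4p'
python3 -m creep '[[[0,0,0.007,0,0.3],[0,0,0.007,0,0.3]]]'| sed -n '2p;4p'
python3 -m creep '[[[0,0,0.007,0,0.3]]]'| sed -n '2p;4p'
```

```text
clock: 33.28
tool_pos: [0.5999, 0.1362, 0.3738]
force: [0.1, -0.6, -1.0]
tool_pos: [0.6001, 0.1362, 0.3715]
force: [-1.0, -0.9, -0.1]
tool_pos: [0.6, 0.1361, 0.3687]
force: [0.1, 0.8, -0.6]
tool_pos: [0.6001, 0.1361, 0.3673]
force: [-0.1, -0.9, -0.6]
```

It goes in freely. Carry on down slowly with force checks.

```bash
python3 -m creep '[[[0,0,0.01,0,0.3],[0,0,0.01,0,0.3],[0,0,0.01,0,0.3]]]'| sed -n '2p;4p'
python3 -m creep '[[[0,0,0.01,0,0.3],[0,0,0.01,0,0.3],[0,0,0.01,0,0.3]]]'| sed -n '2p;4p'
python3 -m creep '[[[0,0,0.01,0,0.3],[0,0,0.01,0,0.3]]]'| sed -n '2p;4p'
python3 -m creep '[[[0,0,0.01,0,0.3],[0,0,0,0,0.3]]]'| sed -n '2p;4p'
```

```text
tool_pos: [0.6, 0.1362, 0.3612]
force: [-0.7, 0.7, -0.2]
tool_pos: [0.6001, 0.1362, 0.3553]
force: [-0.2, 0.3, -0.9]
tool_pos: [0.6001, 0.1362, 0.3513]
force: [-0.2, 0.6, -0.8]
tool_pos: [0.6, 0.1362, 0.3489]
force: [0.3, 0.7, -0.5]
```

```bash
python3 -m creep '[[[0,0,0.006,0,0.3],[0,0,0.006,0,0.3],[0,0,0,0,0.3]]]'| sed -n '2p;4p'
python3 -m creep '[[[0,0,0.006,0,0.3],[0,0,0.006,0,0.3],[0,0,0,0,0.3]]]'| sed -n '2p;4p'
python3 -m creep '[[[0,0,0.005,0,0.3],[0,0,0,0,0.3]]]'| sed -n '2p;4p'
```

```text
tool_pos: [0.6, 0.1362, 0.3469]
force: [0.2, 0.0, -0.2]
tool_pos: [0.6, 0.1362, 0.3444]
force: [0.1, -0.1, -1.2]
tool_pos: [0.6, 0.1362, 0.3435]
force: [0.0, -0.8, -0.6]
```

```bash
python3 -m creep '[[[0,0,0.004,0,0.3],[0,0,0,0,0.3]]]'| sed -n '2p;4p'
python3 -m creep '[[[0,0,0.004,0,0.3],[0,0,0,0,0.3]]]'| sed -n '2p;4p'
python3 -m creep '[[[0,0,0.003,0,0.3],[0,0,0,0,0.3]]]'| sed -n '1,2p;4p'
```

```text
tool_pos: [0.6, 0.1362, 0.3427]
force: [0.1, -0.3, -1.3]
tool_pos: [0.6001, 0.1362, 0.3421]
force: [0.1, -0.2, -1.2]
clock: 35.7
tool_pos: [0.6001, 0.1362, 0.342]
force: [-1.3, 0.1, 3.7]
```

```bash
python3 -m creep '[[[0,0,0.002,0,0.3],[0,0,0,0,0.3]]]'| sed -n '2p;4p'
python3 -m creep '[[[0,0,0.001,0,0.3],[0,0,0,0,0.3]]]'| sed -n '1,2p;4p'
```

```text
tool_pos: [0.6002, 0.1362, 0.342]
force: [-2.4, 0.0, 5.7]
clock: 36.03
tool_pos: [0.6002, 0.1362, 0.342]
force: [-3.1, -1.0, 7.0]
```

```bash
python3 -m creep '[[[0,0,0.004,0,0.3],[0,0,0,0,0.3]]]'| sed -n '2p;4p'
python3 -m creep '[[[0,0,0.003,0,0.3],[0,0,0,0,0.3]]]'| sed -n '2p;4p'
python3 -m creep '[[[0,0,-0.004,0,0.3],[0,0,0,0,0.35],[0,0,0,0,0.6],[0,0,0,0,1],[0,0,0,0,1],[0,0,0,0,1],[0,0,0,0,1],[0,0,0,0,1]]]'| sed -n '1,2p;4,5p'
python3 -m creep '[[[0,0,0,0,1],[0,0,0,0,1],[0,0,-0.05,0,1],[0,0,-0.15,0,1],[0,0,-0.15,0,1],[0,0,-0.15,0,1],[0,0,-0.1,0,1],[0,0,0,0,1]]]'| sed -n '1,2p;4,5p'
python3 g.py 195 245 262 306
```

```text
tool_pos: [0.6003, 0.1363, 0.342]
force: [-5.2, -0.9, 11.4]
tool_pos: [0.6004, 0.1363, 0.342]
force: [-5.2, -0.5, 15.6]
clock: 37.03
tool_pos: [0.6001, 0.1362, 0.34]
force: [0.0, 0.3, 0.4]
opening: 0.0701
clock: 37.7
tool_pos: [0.6007, 0.1361, 0.4668]
force: [0.1, 1.0, 0.0]
opening: 0.0874
195 ............................................
196 ............................................
197 ............................................
198 ............................................
199 ............................................
200 ............................................
201 ............................................
202 ............................................
203 ............................................
204 ............................................
205 ............................................
206 ..................::::::....................
207 ..............:-==++++++=-:.................
208 ............:=*%@@@@@@@@%#+=-:..............
209 ..........:-+%@@@@@@@@@@@@@%#=:.............
210 .........:=*%@@@@@@@@@@@@@@@@%+:::..........
211 .........-*@@@@@@@@@@
[... 940 characters left out ...]
..............
231 ............:-=+*#%%%#####*=:...............
232 ..........  ..:-=+++++++==-:................
233 ..........   ...::---::::::.................
234 ...........  ...............................
235 ...........  ...............................
236 ...........  ...............  ..............
237 ...........   ..............  ..............
238 ...........  ............... ...............
239 ...........  ...............  ..............
240 ...........  ...............  ..............
241 ...........   ..............  ..............
242 ...........  ...............  ..............
243 ...........   .............   ..............
244 ...........    ............   ..............
```

```bash
python3 -c "
from h import *
s=snapshot('side')
for z in(.188,.192,.196):
  P=np.array([proj(s,[.5995+.0187*np.cos(a),.1365+.0187*np.sin(a),z]) for a in np.linspace(0,6.28,72)]); print(z,P.min(0).round(1),P.max(0).round(1))
t=telemetry.get_obs();print(t['clock'],t['force'])
print(workorder.close_job())"
```

```text
0.188 [271.5 207.1] [292.8 217. ]
0.192 [271.4 205.1] [292.8 215. ]
0.196 [271.4 203.1] [292.9 212.9]
37.8 [-1.05605238 -0.18132415 -1.60043977]
the job is handed in; nothing more can be done
None
```

The stopper is home, cone down in the amber bottle with its head flat on the rim, and let go. The final push reached about 16 N, and I handed the job in at 37.8 s of robot time; no verdict came back from the hand-in, so the result rests on my own camera and force readings.

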